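Pack and close a warehouse order tote

ROBOT

A 7-joint arm with a two-finger parallel gripper is mounted at the origin on the work surface. World frame = base frame: x ahead of the robot, y to its left, z up, the work surface at z = 0. Lengths are in mm, angles in rad, forces in N, time in s.
With the tool pointing down it reaches from about 400 to 875 mm from the base axis. Payload 4.4 kg.
Tool frame: the origin (TCP) lies at the very end of the fingers, on their centre line; the grasp point (between the pads) lies 19 mm behind it; z points along the fingers, y is the line along which they close (so a half turn about z gives the same grasp; the last joint's range is limited). The gripper opens to 85 mm and grips with 20 to 120 N. Pads are 22 mm wide; open, the fingers measure 114 mm over their backs; the gripper's body (76 mm by 85 mm) begins 54 mm behind the grasp point. The pads swing forward as they close: fully open they stand 13 mm farther back than shut.
Start: joints at [1.042, 0.628, 0.038, 1.517, -0.027, 0.996, -0.02], TCP at [290.224, -581.625, 231.313] pointing down, gripper open.
Joint ranges: [-3.06, 3.06], [-0.37, 2.12], [-1.25, 1.32], [0.18, 2.47], [-1.1, 4.24], [0.23, 1.98], [-2.94, 2.94]. Speed limits (rad/s): [2.57, 2.57, 3.14, 3.14, 3.14, 3.14, 3.14].

INTERFACE

Orientations are given as [roll, pitch, yaw] about the fixed x, y, z axes, in that order (R = Rz(yaw) Ry(pitch) Rx(roll)).
In Python, from cell import ctrl gives the robot as it stands.
- The arm moves only by the tool step_arm, never from a script. Its argument "series" is a list that holds one entry, the list of rows, each a list of 7 numbers: the turn, a rotation vector about the tool's x, y, z as a fraction of full scale, then the shift along the tool's x, y, z as a fraction of full scale, then the closure, from 0 (fully open) to 1 (shut). In form: [[[ax, ay, az, tx, ty, tz, gripper], ...]]. A call has 1 to 12 rows; each row shifts and turns the commanded pose from where the row before left it, along the tool's axes as they then stand; what a row does not reach is not made up. Full scale, the value 1, is 150 mm for a shift and 45 degrees for a turn. A row lasts 1/10 s, in which the tool goes at most 50 mm and 8.59 degrees, less where a joint would pass 70% of its speed; a pose out of reach is approached as far as the arm can. A call with a number of a shift or a turn outside -1 to 1 is refused whole. A call with a gripper value outside its range is refused whole. The fingers move at their own pace and stop on an object; the grip force is fixed at half the most. Time passes only in rows, so rows that do not move let the fingers close. It gives the time, the measured TCP pose, the force, the opening and the grip force at its end, in the units of the state.
- ctrl.read_state(): the state, without advancing time (a new reading comes with each control period).
- ctrl.get_image(name): name is "scene" or "top"; returns a dict with "img" (480x640x3 uint8, red, green, blue), "fx", "fy", "cx", "cy" (pixels), "R" (3x3) and "t" (3): a world point X has camera coordinates R X + t. Camera axes: x right, y down, z forward; pixel columns grow to the right and rows downward; lengths in mm; the calibration is good to about 2 mm. A picture is of the moment at which its call begins. There is no depth.
- ctrl.finish_job(): hands the job in; it is judged then, once.
Trained networks look in a picture, given as the dict that the camera call returned (one of the last four; its "shot" number tells which), for a name from the list of things; names that differ only in an ending like _2 or _b are one class to them, and where a whole thing is asked for, a point or a joint stands for the part that bears it (a point fixed in the world has none). Each returns a list of dicts, best first, with "score" (0 to 1); they miss things now and then, are a little off and sometimes report something else, mostly with a low value. They report only what shows in the picture. A call takes as long as a camera call. They do not tell look-alikes from the thing itself.
- ctrl.recognise(picture, thing): "centre" ([column, row] in pixels, amid what is visible of it).
The state is a dict: "clock": time; "qpos": joint angles; "qd": joint speeds; "tau": joint torques, N m; "eef_pos": TCP position; "tool_rot": TCP orientation; "force": force on the tool from outside, world axes, zero at the start; "torque": the same for the moment, N m; "width": finger opening in mm; "gripper_force": force on a finger pad.
Only numpy, scipy, OpenCV 4.12 (cv2) and the standard library are available. Lean on these libraries where they do the work, as an engineer would, in place of code of your own. Each camera call takes 0.05 s, during which the arm holds its last target. There are 200 camera calls.

TASK

Finish packing the blue order tote: tip the red spare caps out of the scoop into the tote's narrow small-parts well, lay the pale grey cover on the orange clips over the well, and with the orange-handled hand press push it straight down until it snaps fully home under both clips. Stand every yellow bottle upright in the tote's other, wider bay (the red bottle is not part of the order; leave it alone), and leave the empty scoop and the press standing upright on the black tool mat.

Things in the scene. Friction and masses are not known exactly. Their poses are not given: they have to be found in the camera images.
- tote: Open blue tote, 200 mm (x) by 300 mm (y), walls 5 mm thick and 90 mm high, floor 4 mm, fixed to the bench; origin at the centre of its underside, z up. A 5 mm wall parts it into the narrow small-parts well (+y side) and the wider bottle bay (-y side).
- well_floor (a point): Centre of the well's inner floor; axes as the tote. The well is 190 mm (x) by 108 mm (y). Two orange sprung clips, each 70 mm long and centred along x, face each other on its long walls (+y and -y): they stick 6.5 mm into the well between 72 and 85 mm above the bench, sloped on top as a lead-in, hooked below.
- cover_seat (a point): The place of cover_grip when the cover is fully home, 91 mm above the bench; axes as the tote. The home cover lies level on ledges at the well's two short ends, its underside 64 mm above the bench, under the hooks of both clips, its long side along x (either way round).
- bay_floor (a point): Centre of the inner floor of the bottle bay, 4 mm above the bench; axes as the tote. The bay is 190 mm (x) by 177 mm (y): room for three bottles in a row along x, 60 mm apart.
- mat: Black rubber tool mat, 200 mm (x) by 500 mm (y), 3 mm thick, fixed to the bench; origin at the centre of its underside, z up. Scoop, cover and hand press start on it; scoop and press must end on it.
- scoop_grip (a point): Grip point on the scoop's green upright handle, 68 mm above the scoop's underside. The handle is 18 mm wide (scoop's y), 30 mm deep (x) and ends 20 mm above this point. The scoop's x axis points from its cup to the handle, y across, z up. Aluminium, 120 g empty.
- scoop_mid (a point): Middle of the scoop's cup, 24 mm above its underside; axes as scoop_grip, which is 52 mm off along x. The cup is 72 mm wide (y), its walls 48 mm high (lower than the fingers when they hold the handle at scoop_grip).
- scoop_lip (a point): Pouring lip of the scoop, the middle of its front edge, at the top of a ramp that rises 33 degrees from the cup's floor; axes as scoop_grip, which is 137 mm behind (+x) and 30 mm higher. The caps slide out over it when the front is tipped down 65 to 85 degrees.
- cover_grip (a point): Grip point in the dark blue rib on the pale grey snap-in cover, 27 mm above the cover's underside. Panel 184 mm (x) by 103 mm (y), 6 mm thick; rib 18 mm (x) by 60 mm (y), its flat top 13 mm above this point, the panel 21 mm below it. 120 g. It fits the well with 2.5 mm to spare; let go on the clips it rests about 14 mm above home; about 8 to 15 N straight down on the rib snaps it in.
- press_grip (a point): Grip point of the hand press (pusher), which stands upright on its foot: on the axis, 100 mm above the foot's flat rubber face. Foot 60 mm across, 18 mm thick; orange handle 26 x 26 mm square (sides along its x and y) from 52 to 130 mm above the foot's face. 300 g.
- red_bottle_mid (a point): Centre of the red bottle, of the same shape and size as the yellow ones. Not part of the order: leave it standing where it is.
- tape_roll: Roll of brown tape lying on the bench, 100 mm across, 48 mm high; a bystander, to be left alone. Origin at the centre of its underside.
- terminal: Black wrist terminal lying on the bench behind the bottles, 50 x 95 mm, 18 mm high; a bystander, to be left alone. Origin at the centre of its underside.
- cap1_mid (a point): Centre of a red plastic screw cap, a solid disc 28 mm across and 20 mm tall (z along its axis), 12 g. Four to six caps start in the scoop; the others are absent (None).
- cap2_mid (a point): Centre of a red plastic screw cap, a solid disc 28 mm across and 20 mm tall (z along its axis), 12 g. Four to six caps start in the scoop; the others are absent (None).
- cap3_mid (a point): Centre of a red plastic screw cap, a solid disc 28 mm across and 20 mm tall (z along its axis), 12 g. Four to six caps start in the scoop; the others are absent (None).
- cap4_mid (a point): Centre of a red plastic screw cap, a solid disc 28 mm across and 20 mm tall (z along its axis), 12 g. Four to six caps start in the scoop; the others are absent (None).
- cap5_mid (a point): Centre of a red plastic screw cap, a solid disc 28 mm across and 20 mm tall (z along its axis), 12 g. Four to six caps start in the scoop; the others are absent (None).
- cap6_mid (a point): Centre of a red plastic screw cap, a solid disc 28 mm across and 20 mm tall (z along its axis), 12 g. Four to six caps start in the scoop; the others are absent (None).
- bottle1_mid (a point): Centre of a yellow bottle with a black cap, 152 mm tall (this point 76 mm above its base, z up), body 56 mm across; the black cap is 30 mm across, from 121 to 152 mm above the base. About 220 g. One to three stand on the bench, the others are absent (None).
- bottle2_mid (a point): Centre of a yellow bottle with a black cap, 152 mm tall (this point 76 mm above its base, z up), body 56 mm across; the black cap is 30 mm across, from 121 to 152 mm above the base. About 220 g. One to three stand on the bench, the others are absent (None).
- bottle3_mid (a point): Centre of a yellow bottle with a black cap, 152 mm tall (this point 76 mm above its base, z up), body 56 mm across; the black cap is 30 mm across, from 121 to 152 mm above the base. About 220 g. One to three stand on the bench, the others are absent (None).
Mind the look-alikes: they are no part of the job. What is shaped like the part that bears cover_grip but brown is not meant.

How it is judged:
By the outcome, as a careful person would: the job done as asked, in the order asked, and still so for the second after the job is handed in, with the robot touching nothing.
Of cap1, cap2, cap3, cap4, cap5, cap6 only 4 to 6 are there at a start; the rules pass over those that are not, and their reading is None.
Of bottle1, bottle2, bottle3 only 1 to 3 are there at a start; the rules pass over those that are not, and their reading is None.
At some moment in a run one of cover, press, scoop may be knocked a few centimetres aside while the robot is not near it.
It also fails if it takes over 210 s, if anything falls off the work surface, if the arm or the gripper's body presses on something with over 40 N, if the wrist force passes 120 N, or if a joint passes its speed limit or range.

## Working session

There is one attempt and no reset: what is moved stays moved. The work goes in short steps, Python scripts to look and compute and a tool call to move; the robot and the scene stay as the last step left them, time stands still between calls to the robot, and variables do not carry over. Pictures are saved under pics/ and viewed, at most 14 in all, crops included, and the job is handed in when it is done.

Besides the shell and the picture viewer there is one more tool, called as name(argument=value, ...) on one line, values as JSON. step_arm: Moves the arm, as the interface text tells. Shift numbers are shares of 150 mm and turn numbers shares of 45 degrees, none past 1 either way. Its arguments: {"type":"object","properties":{"series":{"type":"array","items":{"type":"array","items":{"type":"array","items":{"type":"number","minimum":-1,"maximum":1}}}}},"required":["series"]}

```bash
ls; mkdir -p pics
cat > h.py <<'E'
import numpy as np, cv2
from cell import ctrl
def shot(n,save=None):
    p=ctrl.get_image(n)
    if save: cv2.imwrite('pics/'+save,cv2.cvtColor(p['img'],cv2.COLOR_RGB2BGR))
    return p
def ray(p,uv):
    R=np.array(p['R']);t=np.array(p['t'])
    d=R.T@np.array([(uv[0]-p['cx'])/p['fx'],(uv[1]-p['cy'])/p['fy'],1.]);return -R.T@t,d
def atz(p,uv,z):
    c,d=ray(p,uv);return c+d*(z-c[2])/d[2]
def tri(a,ua,b,ub):
    c1,d1=ray(a,ua);c2,d2=ray(b,ub);s=np.linalg.lstsq(np.c_[d1,-d2],c2-c1,rcond=None)[0]
    x,y=c1+d1*s[0],c2+d2*s[1];return (x+y)/2,np.linalg.norm(x-y)
def proj(p,X):
    q=np.array(p['R'])@np.array(X)+np.array(p['t']);return [p['fx']*q[0]/q[2]+p['cx'],p['fy']*q[1]/q[2]+p['cy']]
E
python3 - <<'E'
from h import *
np.set_printoptions(precision=1,suppress=True)
a=shot('scene','s0.png');b=shot('top','t0.png')
for p in(a,b):print(ray(p,(320,240)),p['fx'])
for n in ['tote','well_floor','mat','scoop_grip','scoop_mid','scoop_lip','cover_grip','press_grip','red_bottle_mid','bottle1_mid','cap1_mid','tape_roll','terminal']:
    for p,l in((a,'s'),(b,'t')):
        try:print(n,l,[(np.round(r['centre']).tolist(),round(r['score'],2)) for r in ctrl.recognise(p,n)][:7])
        except Exception as e:print(n,e)
s=ctrl.read_state();print(s['eef_pos'],s['tool_rot'],s['clock'])
E
```

```text
pics
(array([1167.4,   90.6,  810.9]), array([-0.6, -0.1, -0.7])) 434.18120765733215
(array([ 418.7,   -1.9, 1017.6]), array([ 0.1,  0. , -1. ])) 480.52718464493984
tote s [([441.0, 281.0], 0.64)]
tote t [([206.0, 222.0], 0.59)]
well_floor s [([436.0, 280.0], 0.94)]
well_floor t [([206.0, 227.0], 0.9), ([350.0, 303.0], 0.73), ([384.0, 134.0], 0.47)]
mat s [([233.0, 232.0], 0.73), ([325.0, 287.0], 0.42)]
mat t [([505.0, 287.0], 0.29), ([385.0, 132.0], 0.26)]
scoop_grip s [([314.0, 223.0], 0.97)]
scoop_grip t [([348.0, 300.0], 0.73), ([373.0, 192.0], 0.6), ([340.0, 294.0], 0.28)]
scoop_mid s [([318.0, 223.0], 0.73)]
scoop_mid t [([349.0, 304.0], 0.66), ([508.0, 286.0], 0.27)]
scoop_lip s [([318.0, 220.0], 0.86)]
scoop_lip t [([349.0, 300.0], 0.76), ([207.0, 222.0], 0.68)]
cover_grip s [([255.0, 238.0], 0.78), ([261.0, 171.0], 0.64)]
cover_grip t [([421.0, 273.0], 0.97), ([449.0, 395.0], 0.79), ([350.0, 298.0], 0.36)]
press_grip s [([191.0, 211.0], 0.86), ([273.0, 279.0], 0.28)]
press_grip t [([508.0, 289.0], 0.61)]
red_bottle_mid s [([277.0, 279.0], 0.83)]
red_bottle_mid t [([321.0, 187.0], 0.67), ([376.0, 190.0], 0.66)]
bottle1_mid s []
bottle1_mid t [([348.0, 300.0], 0.55)]
cap1_mid s []
cap1_mid t [([339.0, 273.0], 0.64)]
tape_roll s [([348.0, 355.0], 0.83)]
tape_roll t [([286.0, 110.0], 0.96), ([208.0, 221.0], 0.4), ([351.0, 303.0], 0.28)]
terminal s [([441.0, 278.0], 0.64), ([249.0, 344.0], 0.61)]
terminal t [([383.0, 133.0], 0.92)]
[ 290.2 -581.6  231.3] [ 3.1 -0.   0.5] 1.4
```

View pics/s0.png

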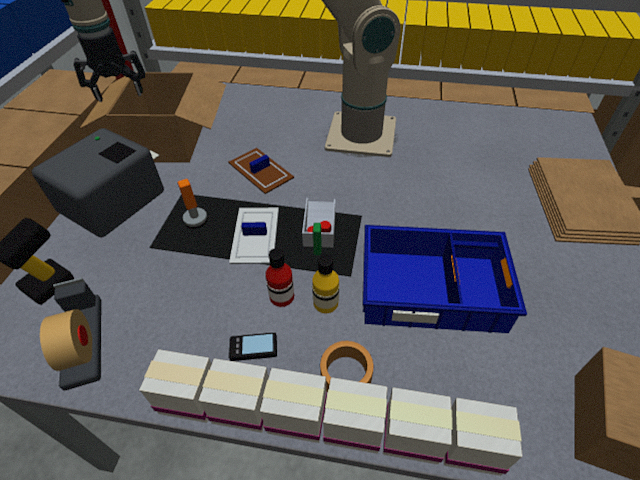

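View pics/t0.png

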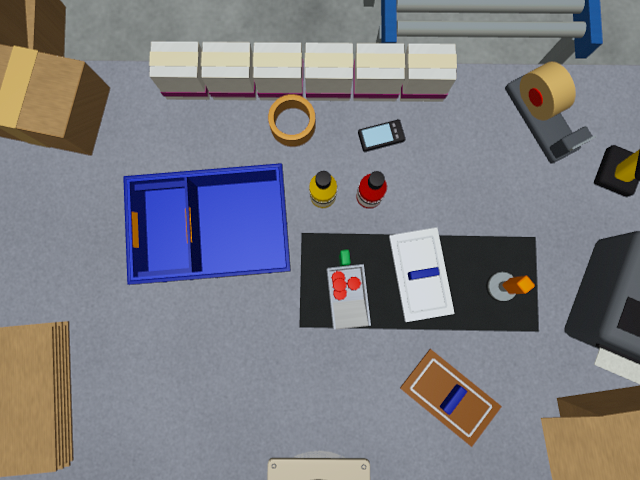

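The pale cover with the blue rib is at top (421,273) and scene (255,238). The brown look-alike at top (450,397) and scene (261,171) isn't meant. There is one yellow bottle at top (323,187) and a red one at (373,187). I'll confirm in an enlarged crop.

```bash
cat > seg.py <<'E'
from h import *
np.set_printoptions(precision=1,suppress=True)
def blob(p,lo,hi,box):
    h=cv2.cvtColor(p['img'],cv2.COLOR_RGB2HSV);m=cv2.inRange(h,np.array(lo),np.array(hi))
    k=np.zeros_like(m);x0,y0,x1,y1=box;k[y0:y1,x0:x1]=m[y0:y1,x0:x1]
    n,l,s,c=cv2.connectedComponentsWithStats(k)
    if n<2:return None
    i=1+np.argmax(s[1:,4]);q=np.argwhere(l==i)[:,::-1].astype(np.float32)
    return c[i],cv2.minAreaRect(q),s[i]
E
python3 - <<'E'
from seg import *
a=shot('scene');b=shot('top')
im=cv2.cvtColor(b['img'],cv2.COLOR_RGB2BGR)
cv2.imwrite('pics/c1.png',cv2.resize(im[230:450,300:550],None,fx=2.7,fy=2.7,interpolation=cv2.INTER_CUBIC))
G=((45,90,40),(80,255,255));Bl=((110,100,20),(130,255,255));W=((0,0,150),(180,50,255));O=((5,150,90),(18,255,255));Y=((20,130,90),(32,255,255))
for n,c,bt,bs in [('green',G,(320,230,380,280),(300,210,340,260)),('rib',Bl,(400,255,445,290),(235,215,275,240)),('panel',W,(385,225,460,325),(225,200,285,270)),('orange',O,(480,260,540,310),(170,170,210,220)),('tote',Bl,(110,150,300,290),(350,210,530,340)),('yel',Y,(300,160,342,215),(305,255,345,315)),('clipL',O,(125,190,145,260),(490,240,520,300)),('clipR',O,(180,190,200,260),(440,240,465,300))]:
    t=blob(b,*c,bt);s=blob(a,*c,bs)
    print(n,'\n T',None if t is None else (t[0],cv2.boxPoints(t[1]).round(1).tolist(),t[2]));print(' S',None if s is None else (s[0],s[2]))
    if t is not None and s is not None:print('  tri',tri(b,t[0],a,s[0]))
E
```

```text
green 
 T (array([344.3, 257.3]), [[339.0, 249.0], [350.0, 249.0], [350.0, 265.0], [339.0, 265.0]], array([339, 249,  12,  17, 175], dtype=int32))
 S (array([316.9, 237.9]), array([313, 223,   9,  32, 207], dtype=int32))
  tri (array([506.5, -49. ,  54.2]), np.float64(1.8342089770881174))
rib 
 T (array([423.1, 273.1]), [[407.29998779296875, 271.79998779296875], [437.6000061035156, 266.70001220703125], [438.8999938964844, 274.5], [408.6000061035156, 279.6000061035156]], array([408, 267,  31,  13, 245], dtype=int32))
 S (array([254. , 228.2]), array([242, 222,  25,  13, 287], dtype=int32))
  tri (array([ 477.4, -212.9,   27.9]), np.float64(1.7528093219617762))
panel 
 T (array([421.3, 270. ]), [[385.0, 225.0], [459.0, 225.0], [459.0, 321.0], [385.0, 321.0]], array([ 385,  225,   75,   97, 4507], dtype=int32))
 S (array([253.9, 235.7]), array([ 229,  208,   49,   55, 1805], dtype=int32))
  tri (array([ 485.1, -213.4,    8.4]), np.float64(1.4895980422528043))
orange 
 T (array([516.3, 285. ]), [[501.70001220703125, 279.70001220703125], [531.9000244140625, 273.6000061035156], [535.400024
[... 964 characters left out ...]
ray([639.3,  -4.3,  72.6]), np.float64(0.5723345570147305))
clipL 
 T (array([134.8, 229.5]), [[131.1999969482422, 212.0], [137.0, 211.8000030517578], [138.39999389648438, 247.0], [132.60000610351562, 247.1999969482422]], array([132, 212,   7,  36, 206], dtype=int32))
 S (array([506. , 272.4]), array([501, 258,  11,  29, 158], dtype=int32))
  tri (array([556.3, 366.5,  76.1]), np.float64(1.6837755936753716))
clipR 
 T (array([190.4, 231.2]), [[190.0, 221.0], [191.0, 221.0], [191.0, 241.0], [190.0, 241.0]], array([190, 221,   2,  21,  31], dtype=int32))
 S (array([453. , 267.6]), array([451, 255,   5,  26,  44], dtype=int32))
  tri (array([555. , 258.6,  68.2]), np.float64(1.536475573050616))
```

View pics/c1.png

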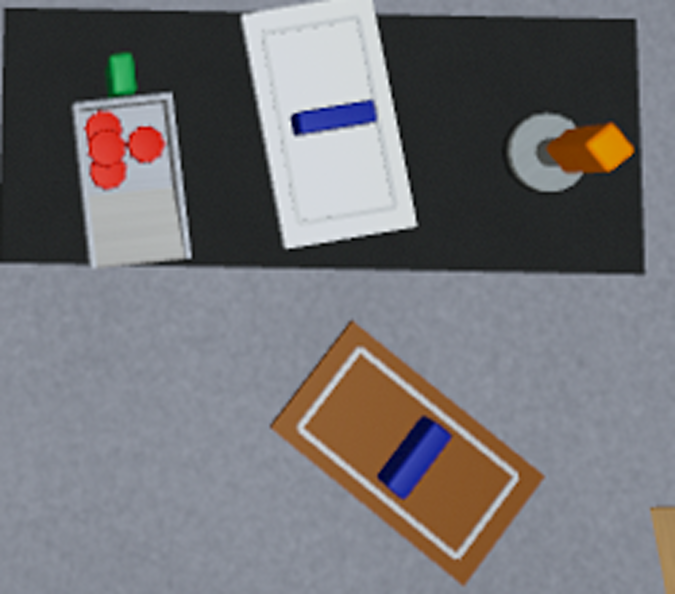

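The crop shows the pale grey cover with the blue rib (crop 335,117), which fits the description. The brown one (415,457) is the decoy. The scoop's handle is at crop (121,75) and the press top at (610,148), turned about 45°.

Run:
```python
from seg import *
b=shot('top');a=shot('scene')
cr=lambda u,v:(300+u/2.7,230+v/2.7)
def ang(p,q):d=q-p;return np.degrees(np.arctan2(d[1],d[0])),np.linalg.norm(d[:2])
# panel by hull
h=cv2.cvtColor(b['img'],cv2.COLOR_RGB2HSV);m=cv2.inRange(h,(0,0,150),(180,50,255));k=0*m;k[226:325,386:458]=m[226:325,386:458];k[:,:388]=0
n,l,s,c=cv2.connectedComponentsWithStats(k);i=1+np.argmax(s[1:,4]);q=np.argwhere(l==i)[:,::-1].astype(np.float32);bx=cv2.boxPoints(cv2.minAreaRect(q));print('panel px',bx)
P=np.array([atz(b,u,9) for u in bx]);print('panel ctr',P.mean(0),[ang(P[j],P[(j+1)%4]) for j in range(4)])
# rib top
r=blob(b,(110,100,20),(130,255,255),(400,255,445,290));bx=cv2.boxPoints(r[1]);P=np.array([atz(b,u,43) for u in bx]);print('rib',P.mean(0),[ang(P[j],P[(j+1)%4]) for j in range(2)])
# scoop
C=[cr(74,102),cr(174,93),cr(190,259),cr(91,267)]
P=[atz(b,C[0],51),atz(b,C[1],51),atz(b,C[2],45),atz(b,C[3],45)];print('scoop',P,'len',ang(P[3],P[0]),ang(P[2],P[1]),'w',ang(P[1],P[0]))
print('handle top',atz(b,cr(121,88),91),atz(b,cr(121,57),91))
# press
C=[cr(607,124),cr(635,150),cr(610,173),cr(586,148)];P=np.array([atz(b,u,133) for u in C]);print('press top',P.mean(0),[ang(P[j],P[(j+1)%4]) for j in range(4)])
print('foot',atz(b,cr(545,152),18))
# tote rim
r=blob(b,(110,100,20),(130,255,255),(110,150,300,290))
m=cv2.inRange(h,(105,80,10),(130,255,255));k=0*m;k[150:290,110:300]=m[150:290,110:300]
cn=max(cv2.findContours(k,0,2)[0],key=cv2.contourArea);hl=cv2.convexHull(cn);ap=cv2.approxPolyDP(hl,5,True)[:,0];print(ap.tolist())
P=np.array([atz(b,u.astype(float),90) for u in ap]);print('tote',P.mean(0),P,[ang(P[j],P[(j+1)%len(P)]) for j in range(len(P))])
# bottles
for t,s in [((323,179),(325.5,264)),((376.5,179.5),(277,257))]:print('cap',tri(b,t,a,s))
im=cv2.cvtColor(b['img'],cv2.COLOR_RGB2BGR);I=lambda p,x0,y0,x1,y1,f:cv2.resize(p[y0:y1,x0:x1],None,fx=f,fy=f,interpolation=cv2.INTER_CUBIC)
sm=cv2.cvtColor(a['img'],cv2.COLOR_RGB2BGR)
c1=I(im,300,165,400,345,3.3);c2=I(sm,160,170,320,320,3.0)
H=max(c1.shape[0],c2.shape[0]);f=lambda c:cv2.copyMakeBorder(c,0,H-c.shape[0],0,0,0)
cv2.imwrite('pics/c2.png',np.hstack([f(c1)[:,:318],f(c2)]))
```

```text
panel px [[388. 226.]
 [457. 226.]
 [457. 321.]
 [388. 321.]]
panel ctr [ 479.  -216.5    9. ] [(np.float64(-89.51617803519233), np.float64(146.63890753115956)), (np.float64(178.59318749615073), np.float64(199.62775462102908)), (np.float64(90.45459289839883), np.float64(143.32865269584104)), (np.float64(-0.4571499486610385), np.float64(199.47286350647792))]
rib [ 476.6 -210.5   43. ] [(np.float64(-80.10172372317136), np.float64(62.72342113515956)), (np.float64(-171.64973797050644), np.float64(15.965603001447324))]
scoop [array([485.4, -16.1,  51. ]), array([492.7, -90.7,  51. ]), array([ 370.1, -102.9,   45. ]), array([363.7, -29.6,  45. ])] len (np.float64(6.315156990490999), np.float64(122.4357438940845)) (np.float64(5.642877853583041), np.float64(123.20872163702602)) w (np.float64(95.61908637731742), np.float64(74.98686977111308))
handle top [492.9 -49.1  91. ] [515.2 -49.1  91. ]
press top [ 450.9 -379.6  133. ] [(np.float64(-133.69052188829855), np.float64(25.380624124150657)), (np.float64(131.6483932392613), np.float64(23.649816966122415)), (np.float64(42.973869169600746), np.float64(22.96559269197108)), (np.float64(-42.31963107229994), np.float64(22.241727647739314))]
foot [ 452.1 -378.9   18. ]
[[281, 163], [289, 270], [127, 284], [123, 176]]
tote [569.2 223.8  90. ] [[689.9  77.8  90. ]
 [477.8  58.6  90. ]
 [448.3 369.7  90. ]
 [660.8 389.2  90. ]] [(np.float64(-174.8257048909192), np.float64(212.9738768471446)), (np.float64(95.41698365574123), np.float64(312.4727949707079)), (np.float64(5.245179352892868), np.float64(213.39697687054945)), (np.float64(-84.66070616805503), np.float64(312.7352955345539))]
cap (array([645.4,  -4.4, 138.9]), np.float64(2.2187630213564407))
cap (array([ 644.7, -103.5,  140.1]), np.float64(3.98289882394414))
```

View pics/c2.png

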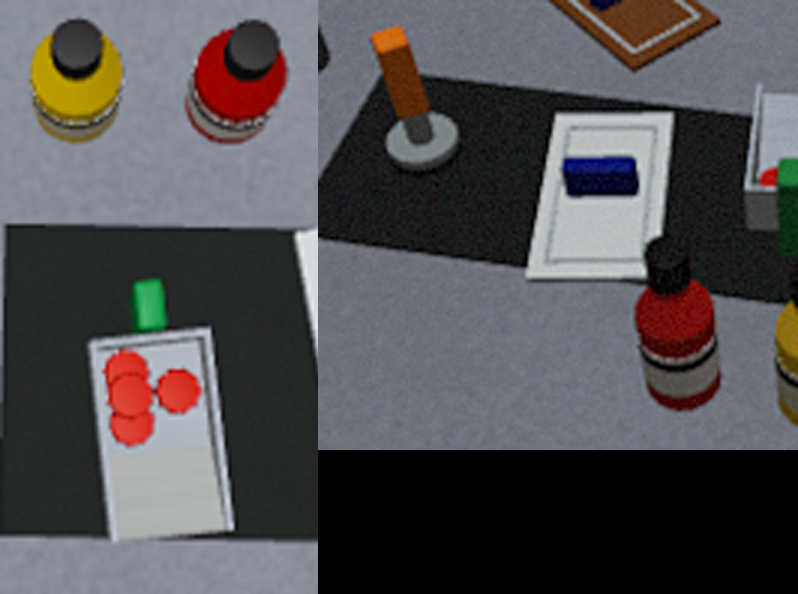

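The crop shows the yellow bottle (cap 78,45), the red one (252,48) and four visible caps in the scoop, whose green handle tops out at (148,300). Next I'll refine the tote pose by overlaying its model.

```bash
cat > ov.py <<'E'
from seg import *
def tf(pose,L):
    x,y,a=pose;a=np.radians(a);return np.array([x+np.cos(a)*L[0]-np.sin(a)*L[1],y+np.sin(a)*L[0]+np.cos(a)*L[1],L[2]])
def rect(x0,x1,y0,y1,z):return [(x0,y0,z),(x1,y0,z),(x1,y1,z),(x0,y1,z)]
TOTE=[rect(-100,100,-150,150,90),rect(-95,95,37,145,90),rect(-95,95,-145,32,90),rect(-95,95,37,145,4),rect(-95,95,-145,32,4),rect(-35,35,138.5,145,85),rect(-35,35,37,43.5,85)]
SC=[rect(-88,-16-0,-36,36,51)]
COV=[rect(-92,92,-51.5,51.5,9),rect(-9,9,-30,30,43)]
def overlay(p,models,box,f):
    x0,y0,x1,y1=box;im=cv2.cvtColor(p['img'],cv2.COLOR_RGB2BGR)[y0:y1,x0:x1]
    im=cv2.resize(im,None,fx=f,fy=f,interpolation=cv2.INTER_CUBIC)
    for pose,M,col in models:
        for r in M:
            pts=np.array([[(c-o+.5)*f-.5 for c,o in zip(proj(p,tf(pose,L)),(x0,y0))] for L in r])
            cv2.polylines(im,[np.round(pts*16).astype(np.int32)],True,col,1,cv2.LINE_AA,4)
    return im
E
python3 - <<'E'
from ov import *
a=shot('scene');b=shot('top')
T=(571,225,5.3)
i1=overlay(b,[(T,TOTE,(0,255,255))],(115,155,300,295),3.0)
i2=overlay(a,[(T,TOTE,(0,255,255))],(355,215,535,335),3.0)
cv2.imwrite('pics/o1.png',cv2.resize(np.vstack([i1,cv2.copyMakeBorder(i2,0,0,0,i1.shape[1]-i2.shape[1],0)]),None,fx=.77,fy=.77))
cv2.imwrite('pics/o1.png',i1)
cv2.imwrite('pics/o1s.png',i2)
E
```

```text
(no output)
```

View pics/o1.png

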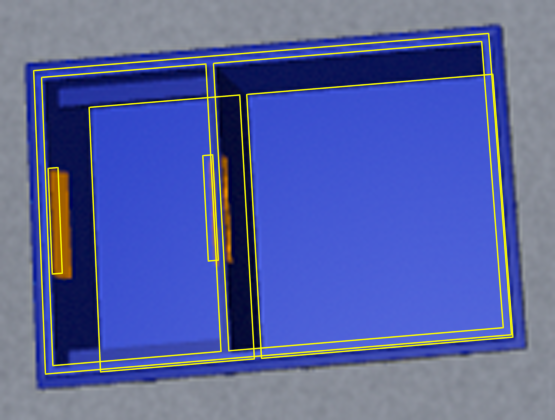

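The overlay shows the tote has a rim flange about 6 mm wide. The rim and clip offsets put the tote near (569.5, 224.3), yaw 5.3°. Now the approach to the scoop.

```bash
cat > plan.py <<'E'
import sys,json
from h import *
from scipy.spatial.transform import Rotation as Ro
np.set_printoptions(precision=3,suppress=True)
def st(): 
    s=ctrl.read_state();open('log.jsonl','a').write(json.dumps({k:np.array(s[k]).tolist() for k in('qpos','eef_pos','tool_rot')})+'\n');return s
def plan(x,y,z,yaw,s=None):
    "tool down, yaw deg of tool x; turn first, then shift in new axes (units/fraction)"
    s=s or st();R0=Ro.from_euler('xyz',s['tool_rot']);R1=Ro.from_euler('xyz',[180,0,yaw],degrees=True)
    rv=(R0.inv()*R1).as_rotvec(degrees=True)/45;d=R1.inv().apply(np.array([x,y,z])-s['eef_pos'])/150
    print('t',round(s['clock'],1),'pos',np.array(s['eef_pos']),'rpy',np.degrees(s['tool_rot']),'w',s['width'],'F',np.array(s['force']),'q',np.array(s['qpos']));print('turn',rv,'shift',d)
if __name__=='__main__':plan(*map(float,sys.argv[1:5]))
E
python3 plan.py 504 -50 150 5.9
```

```text
t 1.7 pos [ 290.212 -581.632  231.278] rpy [-179.999   -0.002   26.512] w 85.50796702245864 F [1.144 0.279 0.122] q [ 1.042  0.628  0.039  1.517 -0.027  0.996 -0.02 ]
turn [-0.    -0.     0.458] shift [ 1.782 -3.379  0.542]
```

step_arm(series=[[[0, 0, 0.153, 0, 0, 0, 0], [0, 0, 0.153, 0, 0, 0, 0], [0, 0, 0.152, 0, 0, 0, 0], [0, 0, 0, 0.15, -0.28, 0, 0], [0, 0, 0, 0.15, -0.28, 0, 0], [0, 0, 0, 0.15, -0.28, 0, 0], [0, 0, 0, 0.15, -0.28, 0, 0], [0, 0, 0, 0.15, -0.28, 0, 0], [0, 0, 0, 0.15, -0.28, 0, 0], [0, 0, 0, 0.15, -0.28, 0, 0], [0, 0, 0, 0.15, -0.28, 0, 0], [0, 0, 0, 0.15, -0.28, 0, 0]]])

```text
clock: 2.9
eef_pos: [453.4, -183.0, 231.7]
tool_rot: [3.141, -0.001, 0.103]
force: [0.5, -0.3, 0.2]
width: 85.5
gripper_force: 0.0
```

step_arm(series=[[[0, 0, 0, 0.144, -0.286, 0, 0], [0, 0, 0, 0.144, -0.286, 0, 0], [0, 0, 0, 0.144, -0.287, 0, 0], [0, 0, 0, 0, 0, 0.27, 0], [0, 0, 0, 0, 0, 0.27, 0], [0, 0, 0, 0, 0, 0, 0]]])

```text
clock: 3.5
eef_pos: [500.4, -49.1, 146.5]
tool_rot: [-3.14, 0.009, 0.104]
force: [-0.7, 0.6, 0.3]
width: 85.5
gripper_force: 0.0
```

```bash
python3 plan.py 504 -50 55 5.9
python3 - <<'E'
from ov import *
a=shot('scene');b=shot('top','t1.png')
T=(569.5,224.3,5.3)
im=cv2.cvtColor(b['img'],cv2.COLOR_RGB2BGR)
cv2.imwrite('pics/t1c.png',cv2.resize(im[225:345,300:460],None,fx=5,fy=5,interpolation=cv2.INTER_CUBIC))
print(proj(b,[504,-50,152]))
E
```

```text
t 3.5 pos [500.415 -49.105 146.545] rpy [-179.915    0.54     5.977] w 85.54808721722193 F [-0.692  0.619  0.261] q [-0.016  0.551  0.084  2.001 -0.078  0.602 -1.346]
turn [-0.002  0.012  0.002] shift [0.023 0.008 0.61 ]
[np.float64(347.0421133194162), np.float64(253.81802082702376)]
```

View pics/t1c.png

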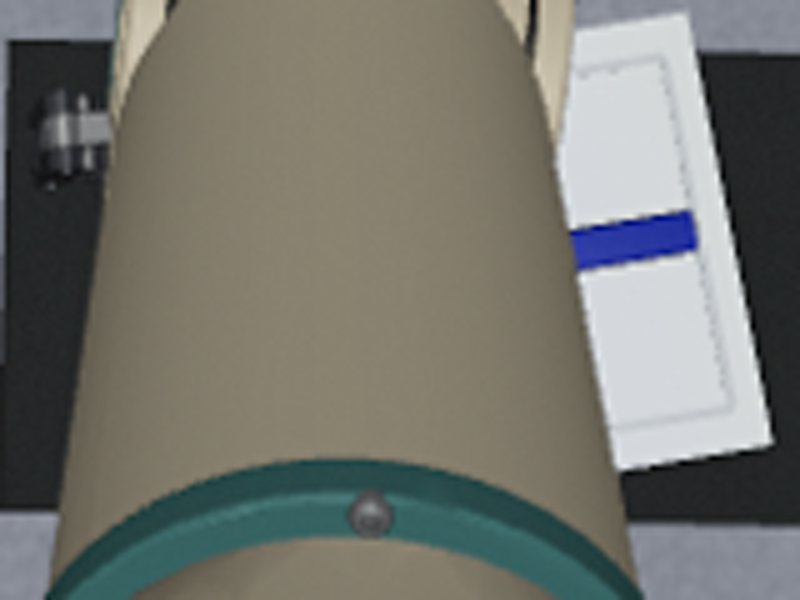

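The arm blocks the top view of the scoop; the cover at crop (650,240) hasn't moved. I'll descend and check from the scene camera.

step_arm(series=[[[0, 0, 0, 0, 0, 0, 0], [0, 0, 0, 0, 0, 0.2, 0], [0, 0, 0, 0, 0, 0.2, 0], [0, 0, 0, 0, 0, 0, 0], [0, 0, 0, 0, 0, 0, 0]]])

```text
clock: 4.1
eef_pos: [504.9, -50.4, 91.8]
tool_rot: [3.141, -0.002, 0.102]
force: [0.4, -0.3, -0.0]
width: 85.2
gripper_force: 0.0
```

```bash
python3 plan.py 504 -50 55 5.9
python3 - <<'E'
from ov import *
a=shot('scene')
im=cv2.cvtColor(a['img'],cv2.COLOR_RGB2BGR)
cv2.imwrite('pics/s2c.png',cv2.resize(im[160:260,260:380],None,fx=5,fy=5,interpolation=cv2.INTER_CUBIC))
print(proj(a,[504,-50,91]),proj(a,[504,-50,55]))
E
```

```text
t 4.1 pos [504.875 -50.365  91.78 ] rpy [179.982  -0.104   5.866] w 85.1778413528312 F [ 0.4   -0.348 -0.034] q [-0.001  0.645  0.067  2.037 -0.091  0.461 -1.334]
turn [ 0.    -0.002 -0.001] shift [-0.006 -0.003  0.245]
[np.float64(315.9145919992624), np.float64(226.25986488262205)] [np.float64(316.25911490549976), np.float64(236.81220962260744)]
```

View pics/s2c.png

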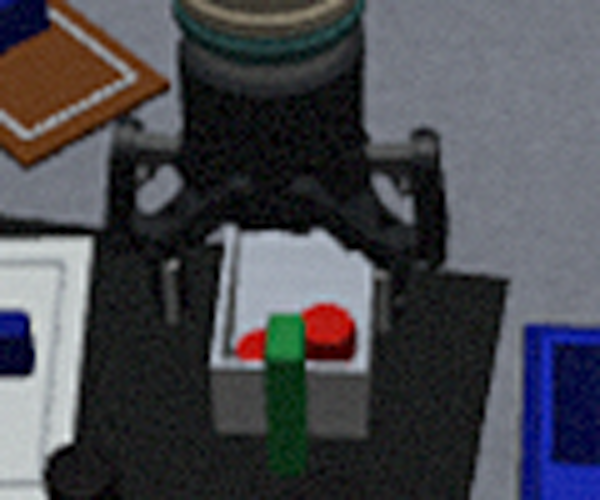

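The fingertips at crop (172,320) and (385,325) straddle the handle (286,330), about 2 mm off in y. I'll correct that, descend and close.

step_arm(series=[[[0, 0, 0, 0, -0.015, 0.12, 0], [0, 0, 0, 0, 0, 0.125, 0], [0, 0, 0, 0, 0, 0, 0], [0, 0, 0, 0, 0, 0, 1], [0, 0, 0, 0, 0, 0, 1], [0, 0, 0, 0, 0, 0, 1], [0, 0, 0, 0, 0, 0, 1], [0, 0, 0, 0, 0, 0, 1], [0, 0, 0, 0, 0, 0, 1], [0, 0, 0, 0, 0, 0, 1], [0, 0, 0, 0, 0, 0, 1], [0, 0, 0, 0, 0, 0, 1]]])

```text
clock: 5.35
eef_pos: [504.1, -47.8, 54.0]
tool_rot: [3.142, -0.001, 0.103]
force: [0.2, -0.6, 4.9]
width: 17.1
gripper_force: 61.2
```

step_arm(series=[[[0, 0, 0, 0, 0, 0, 1], [0, 0, 0, 0, 0, -0.1, 1], [0, 0, 0, 0, 0, -0.2, 1], [0, 0, 0, 0, 0, -0.2, 1], [0, 0, 0, 0, 0, -0.2, 1], [0, 0, 0, 0, 0, -0.2, 1], [0, 0, 0, 0, 0, -0.1, 1], [0, 0, 0, 0, 0, 0, 1], [0, 0, 0, 0, 0, 0, 1]]])

```text
clock: 6.25
eef_pos: [503.2, -47.6, 203.0]
tool_rot: [-3.141, 0.001, 0.103]
force: [-0.7, 0.3, -1.2]
width: 17.6
gripper_force: 60.1
```

```bash
python3 plan.py 550 310 280 5.3
```

```text
t 6.2 pos [503.175 -47.624 202.952] rpy [-179.989    0.049    5.912] w 17.642409281355484 F [-0.728  0.254 -1.23 ] q [-0.033  0.464  0.102  1.948 -0.068  0.733 -1.358]
turn [-0.     0.001  0.014] shift [ 0.531 -2.345 -0.514]
```

Scoop held at 17.6 mm. Before choosing a tipping direction I'll fit a quick kinematic model from the logged poses.

```bash
cat > kin.py <<'E'
from plan import *
from scipy.optimize import least_squares
import itertools
def fk(q,p,sg):
    d1,d3,d5,d7,a3,a5,a6=p[:7];T=np.eye(4)
    def mul(R,t):
        M=np.eye(4);M[:3,:3]=R.as_matrix();M[:3,3]=t;return M
    r=lambda ax,th:Ro.from_euler(ax,th)
    T=T@mul(r('z',sg[0]*q[0]),[0,0,0])@mul(r('y',q[1]),[0,0,0]) if 0 else mul(r('z',sg[0]*q[0]),[0,0,d1])@mul(r('y',q[1]),[0,0,0])
    T=T@mul(r('z',sg[1]*q[2]),[0,0,0])@mul(r('x',0),[a3,0,d3])@mul(r('y',q[3]),[0,0,0])@mul(r('x',0),[a5,0,d5])@mul(r('z',sg[2]*q[4]),[0,0,0])@mul(r('y',q[5]),[0,0,0])@mul(r('x',0),[a6,0,d7])@mul(r('z',sg[3]*q[6]+p[7]),[0,0,0])
    return T
def res(p,D,sg):
    o=[]
    for d in D:
        T=fk(d['qpos'],p,sg);o+=list((T[:3,3]-d['eef_pos'])/100);o+=list((T[:3,:3]-Ro.from_euler('xyz',d['tool_rot']).as_matrix()).ravel())
    return np.array(o+list((np.array(p[4:7]))/1e5))
if __name__=='__main__':
    D=[json.loads(l) for l in open('log.jsonl')]
    best=[]
    for sg in itertools.product([1,-1],repeat=4):
        for off in(0,1.57,3.14,-1.57):
            s=least_squares(res,[330,400,400,250,0,0,0,off],args=(D,sg));best.append((s.cost,sg,s.x))
    best.sort(key=lambda b:b[0])
    for b in best[:4]:print(b)
    json.dump([list(best[0][1]),best[0][2].tolist()],open('kin.json','w'))
E
python3 kin.py
```

```text
(np.float64(0.042805968947627906), (-1, -1, 1, -1), array([340.933, 551.842, 381.178, 352.513,  -5.173,  -0.095,  -9.538,
         1.676]))
(np.float64(0.042805968947704005), (-1, -1, 1, -1), array([340.933, 551.842, 381.178, 352.513,  -5.173,  -0.095,  -9.538,
         1.676]))
(np.float64(0.04280596894783495), (-1, -1, 1, -1), array([340.933, 551.842, 381.178, 352.513,  -5.173,  -0.095,  -9.538,
        -4.607]))
(np.float64(0.04280596894918546), (-1, -1, 1, -1), array([340.933, 551.842, 381.178, 352.513,  -5.173,  -0.096,  -9.538,
         1.676]))
```

```bash
cat > kin2.py <<'E'
from plan import *
from scipy.optimize import least_squares
import itertools
def fk(q,p,sg):
    T=np.eye(4)
    def mul(ax,th,t):
        M=np.eye(4);M[:3,:3]=Ro.from_euler(ax,th).as_matrix();M[:3,3]=t;return M
    d1,d3,d5,d7,a3,a5,b=p[:7]
    T=mul('z',sg[0]*q[0]+p[8],[0,0,d1])@mul('y',sg[4]*q[1],[0,0,0])@mul('z',sg[1]*q[2],[a3,b,d3])@mul('y',sg[5]*q[3],[0,0,0])@mul('z',sg[2]*q[4],[a5,0,d5])@mul('y',sg[6]*q[5],[0,0,0])@mul('z',sg[3]*q[6]+p[7],[0,0,0])
    E=np.eye(4);E[2,3]=d7;return T@E
# note: mul = rotation with translation in parent frame
def res(p,D,sg):
    o=[]
    for d in D:
        T=fk(d['qpos'],p,sg);o+=list((T[:3,3]-d['eef_pos'])/100);o+=list((T[:3,:3]-Ro.from_euler('xyz',d['tool_rot']).as_matrix()).ravel())
    return np.array(o)
if __name__=='__main__':
    D=[json.loads(l) for l in open('log.jsonl')]
    best=[]
    for sg in itertools.product([1,-1],repeat=7):
        if sg[4]<0: continue
        for off in(0,1.57,3.14,-1.57):
            s=least_squares(res,[330,400,400,250,0,0,0,off,0],args=(D,sg),max_nfev=60);best.append((s.cost,sg,s.x))
    best.sort(key=lambda b:b[0])
    for b in best[:6]:print(b)
    print(D[-1],len(D))
E
python3 kin2.py
```

```text
(np.float64(3.815162387024773e-06), (-1, -1, -1, -1, 1, 1, 1), array([331.246, 562.739, 382.212, 347.982,  -2.58 ,   1.161, -27.907,
         1.571,  -0.   ]))
(np.float64(3.815162387140697e-06), (-1, -1, -1, -1, 1, 1, 1), array([331.246, 562.739, 382.212, 347.982,  -2.58 ,   1.161, -27.907,
         1.571,  -0.   ]))
(np.float64(3.815162387228187e-06), (-1, -1, -1, -1, 1, 1, 1), array([331.246, 562.739, 382.212, 347.982,  -2.58 ,   1.161, -27.907,
         1.571,  -0.   ]))
(np.float64(3.815162388674535e-06), (-1, -1, -1, -1, 1, 1, 1), array([331.247, 562.739, 382.212, 347.982,  -2.58 ,   1.161, -27.907,
         1.571,  -0.   ]))
(np.float64(0.03440220082838623), (-1, -1, 1, -1, 1, 1, 1), array([228.921, 553.192, 381.012, 236.894,   5.565,  -2.044,  26.974,
         1.608,  -0.068]))
(np.float64(0.03440220082848162), (-1, -1, 1, -1, 1, 1, 1), array([228.92 , 553.192, 381.012, 236.894,   5.565,  -2.044,  26.974,
         1.608,  -0.068]))
{'qpos': [-0.03272187771758747, 0.4639184232346235, 0.10192248756272643, 1.9483195692379107, -0.06813103900768379, 0.7334680738921947, -1.3584333656636194], 'eef_pos': [503.1752020008946, -47.62447116938819, 202.95193772684695], 'tool_rot': [-3.1414036153813143, 0.0008594763488010138, 0.10318507667132337]} 4
```

```bash
cat > ik.py <<'E'
from kin2 import *
SG=(-1,-1,-1,-1,1,1,1);P=[331.246,562.739,382.212,347.982,-2.58,1.161,-27.907,1.571,0]
LO=np.array([-3.06,-.37,-1.25,.18,-1.1,.23,-2.94])+.03;HI=np.array([3.06,2.12,1.32,2.47,4.24,1.98,2.94])-.03
def solve(q0,pos,R):
    def f(q):
        T=fk(q,P,SG);return np.r_[(T[:3,3]-pos)/100,2*(Ro.from_matrix(T[:3,:3])*R.inv()).as_rotvec(),.003*(q-q0)]
    s=least_squares(f,np.clip(q0,LO+1e-3,HI-1e-3),bounds=(LO,HI));e=f(s.x);return s.x,np.linalg.norm(e[:3])*100,np.degrees(np.linalg.norm(e[3:6]))/2
E
cat > pour.py <<'E'
from ik import *
q0=np.array([-0.0327,.4639,.1019,1.9483,-.0681,.7335,-1.3584])
t=np.radians(5.3);well=np.array([561.1,314.9])
def pose(phi,tilt,lip):
    Rs=Ro.from_euler('z',phi,degrees=True)*Ro.from_euler('y',-tilt,degrees=True)
    Rt=Rs*Ro.from_euler('x',180,degrees=True)
    g=lip+Rs.apply([137,0,30]);return g+Rt.apply([0,0,18]),Rt
if __name__=='__main__':
  for phi in list(range(-150,200,15)):
    q=q0.copy();bad=0;out=[]
    n=max(2,int(abs(phi-5.9)/10))
    p0=np.array([503,-47.6,203.])
    for k in range(1,n+1):
        ph=5.9+(phi-5.9)*k/n;lip=np.r_[well,150];pt,R=pose(phi,0,lip)
        R=Ro.from_euler('xyz',[180,0,ph],degrees=True);q,e,r=solve(q,p0+(pt-p0)*k/n,R)
    e0=(e,r)
    for tl in range(5,81,5):
        lip=np.r_[well,150-55*min(1,tl/60)];q1,e,r=solve(q,*pose(phi,tl,lip))
        if e>2 or r>1.5 or np.abs(q1-q).max()>.5: out=(tl,round(e,1),round(r,1),round(np.abs(q1-q).max(),2));break
        q=q1
    print(phi,np.round(e0,1),out,q)
E
python3 pour.py
```

```text
-150 [54.3 30.4] (5, np.float64(53.3), np.float64(31.6), np.float64(0.02)) [-1.072  0.849  1.29   2.102 -1.07   1.234 -2.91 ]
-135 [28.1 17.3] (5, np.float64(28.6), np.float64(19.2), np.float64(0.01)) [-1.101  0.863  1.29   2.069 -1.07   1.154 -2.91 ]
-120 [6.8 4.9] (5, np.float64(12.2), np.float64(8.8), np.float64(0.03)) [-1.111  0.898  1.29   2.013 -1.07   1.111 -2.91 ]
-105 [0. 0.] (10, np.float64(4.3), np.float64(3.4), np.float64(0.04)) [-1.102  0.943  1.277  1.845 -0.904  1.154 -2.91 ]
-90 [0. 0.] (25, np.float64(4.3), np.float64(4.1), np.float64(0.05)) [-1.163  1.024  1.29   1.661 -0.679  1.188 -2.91 ]
-75 [0. 0.] (40, np.float64(3.3), np.float64(4.2), np.float64(0.04)) [-1.273  1.098  1.29   1.583 -0.476  1.112 -2.91 ]
-60 [0. 0.] (50, np.float64(1.5), np.float64(2.2), np.float64(0.05)) [-1.385  1.122  1.257  1.638 -0.312  0.909 -2.91 ]
-45 [0. 0.] (60, np.float64(1.8), np.float64(2.6), np.float64(0.05)) [-1.52   1.168  1.262  1.778 -0.194  0.627 -2.91 ]
-30 [0. 0.] (70, np.float64(6.0), np.float64(6.0), np.float64(0.02)) [-1.65   1.239  1.29   1.979 -0.128  0.263 -2.91 ]
-15 
[... 816 characters left out ...]
313 -0.699]
90 [0. 0.] [] [ 0.624  1.387 -1.22   1.868 -0.553  0.417  0.577]
105 [0. 0.] [] [ 0.543  1.408 -1.22   1.622 -0.256  0.801  0.326]
120 [0. 0.] [] [ 0.407  1.399 -1.15   1.366 -0.226  1.186  0.328]
135 [0. 0.] [] [ 0.242  1.401 -1.056  1.1   -0.228  1.553  0.367]
150 [0. 0.] [] [ 0.067  1.434 -0.985  0.82  -0.211  1.905  0.403]
165 [0. 0.] (70, np.float64(5.7), np.float64(3.3), np.float64(0.09)) [-0.061  1.308 -0.891  0.845 -0.039  1.949  0.547]
180 [0. 0.] (60, np.float64(7.2), np.float64(4.1), np.float64(0.09)) [-0.18   1.185 -0.712  0.919  0.041  1.95   0.793]
195 [0. 0.] (55, np.float64(8.4), np.float64(4.7), np.float64(0.14)) [-0.331  1.085 -0.424  0.975  0.042  1.95   1.128]
```

A scoop yaw near 120° allows the full tip. I'll rise, turn and carry it over.

step_arm(series=[[[0, 0, 0, 0, 0, -0.1, 1], [0, 0, 0, 0, 0, -0.15, 1], [0, 0, -0.1, 0, 0, 0, 1], [0, 0, -0.16, 0, 0, 0, 1], [0, 0, -0.16, 0, 0, 0, 1], [0, 0, -0.16, 0, 0, 0, 1], [0, 0, -0.16, 0, 0, 0, 1], [0, 0, -0.16, 0, 0, 0, 1], [0, 0, -0.16, 0, 0, 0, 1], [0, 0, -0.16, 0, 0, 0, 1], [0, 0, -0.16, 0, 0, 0, 1], [0, 0, -0.16, 0, 0, 0, 1]]])

```text
clock: 7.45
eef_pos: [502.5, -47.6, 239.1]
tool_rot: [-3.138, 0.0, 1.318]
force: [-0.1, -0.3, -1.1]
width: 17.1
gripper_force: 60.1
```

step_arm(series=[[[0, 0, -0.16, 0, 0, 0, 1], [0, 0, -0.16, 0, 0, 0, 1], [0, 0, -0.16, 0, 0, 0, 1], [0, 0, -0.16, 0, 0, 0, 1], [0, 0, -0.16, 0, 0, 0, 1], [0, 0, -0.1, 0, 0, 0, 1], [0, 0, -0.1, 0, 0, 0, 1], [0, 0, 0, 0, 0, 0, 1]]])

```text
clock: 8.25
eef_pos: [502.6, -47.7, 239.3]
tool_rot: [-3.139, -0.003, 2.098]
force: [-0.7, -0.7, -1.8]
width: 17.4
gripper_force: 60.1
```

Run:
```python
from pour import *
tg,_=pose(120,0,np.array([560.4,322.9,150]));print(tg)
plan(*tg,120)
```

```text
[491.9   441.545 162.   ]
t 8.2 pos [502.582 -47.689 239.263] rpy [-179.855   -0.166  120.216] w 17.364433270301745 F [-0.736 -0.661 -1.833] q [ 0.338  0.439 -0.422  1.894  0.23   0.86   0.327]
turn [-0.003 -0.004  0.005] shift [2.86  1.569 0.515]
```

step_arm(series=[[[0, 0, 0, 0.09, 0.05, 0, 1], [0, 0, 0, 0.15, 0.08, 0, 1], [0, 0, 0, 0.2, 0.11, 0, 1], [0, 0, 0, 0.22, 0.12, 0, 1], [0, 0, 0, 0.22, 0.12, 0, 1], [0, 0, 0, 0.22, 0.12, 0, 1], [0, 0, 0, 0.22, 0.12, 0, 1], [0, 0, 0, 0.22, 0.12, 0, 1], [0, 0, 0, 0.22, 0.12, 0, 1], [0, 0, 0, 0.22, 0.12, 0, 1], [0, 0, 0, 0.22, 0.12, 0, 1], [0, 0, 0, 0.22, 0.12, 0, 1]]])

```text
clock: 9.45
eef_pos: [491.4, 366.7, 239.5]
tool_rot: [-3.139, 0.0, 2.096]
force: [0.6, -0.1, -1.3]
width: 17.2
gripper_force: 60.1
```

step_arm(series=[[[0, 0, 0, 0.2, 0.11, 0, 1], [0, 0, 0, 0.14, 0.08, 0, 1], [0, 0, 0, 0.1, 0.06, 0, 1], [0, 0, 0, 0, 0, 0.15, 1], [0, 0, 0, 0, 0, 0.2, 1], [0, 0, 0, 0, 0, 0.15, 1], [0, 0, 0, 0, 0, 0, 1], [0, 0, 0, 0, 0, 0, 1]]])

```text
clock: 10.25
eef_pos: [491.0, 441.4, 165.3]
tool_rot: [-3.14, 0.0, 2.097]
force: [0.1, -0.6, -0.2]
width: 17.2
gripper_force: 60.2
```

Run:
```python
from pour import *
from seg import *
tg,_=pose(120,0,np.array([560.4,322.9,150]))
plan(*tg,120)
a=shot('scene','s3.png');b=shot('top','t3.png')
# tilt plan: rows
s=ctrl.read_state();p=np.array(s['eef_pos']);R=Ro.from_euler('xyz',s['tool_rot'])
N=10
for k in range(1,N+1):
    tl=7.6*k;lip=np.array([560.4,322.9,150-55*k/N]);tp,TR=pose(120,tl,lip)
    d=R.inv().apply(tp-p)/150;rv=(R.inv()*TR).as_rotvec(degrees=True)/45;print(k,rv,d);p,R=tp,TR
im=cv2.cvtColor(b['img'],cv2.COLOR_RGB2BGR);cv2.imwrite('pics/t3c.png',cv2.resize(im[150:300,70:310],None,fx=3,fy=3))
```

```text
t 10.2 pos [491.  441.4 165.3] rpy [-179.9    0.   120.2] w 17.15180896591777 F [ 0.1 -0.6 -0.2] q [-0.6  0.7 -0.4  1.5  0.3  0.9 -0.5]
turn [-0.  0.  0.] shift [-0.  0.  0.]
1 [0.  0.2 0. ] [-0. -0. -0.]
2 [0.  0.2 0. ] [-0.   0.  -0.1]
3 [-0.   0.2  0. ] [-0.   0.  -0.1]
4 [ 0.   0.2 -0. ] [-0.  -0.  -0.1]
5 [-0.   0.2 -0. ] [-0.   0.  -0.1]
6 [-0.   0.2  0. ] [-0.  -0.  -0.1]
7 [0.  0.2 0. ] [-0.  -0.  -0.1]
8 [0.  0.2 0. ] [-0.  -0.  -0.1]
9 [0.  0.2 0. ] [-0.1  0.  -0.1]
10 [0.  0.2 0. ] [-0.1 -0.  -0.1]
```

View pics/s3.png

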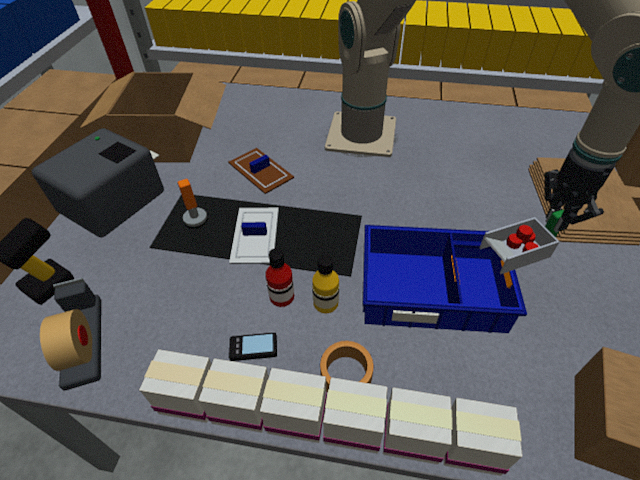

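The scene shows the scoop, with its red caps, over the well: lip near (490,247), handle at (556,222). The cover (255,237) and press (190,205) haven't moved. Next, the tip rows.

Run:
```python
from pour import *
s=ctrl.read_state();p=np.array(s['eef_pos']);R=Ro.from_euler('xyz',s['tool_rot'])
N=13
for k in range(1,N+1):
    tl=6*k;lip=np.array([560.4,322.9,150-60*k/N]);tp,TR=pose(120.2,tl,lip)
    d=R.inv().apply(tp-p)/150;rv=(R.inv()*TR).as_rotvec(degrees=True)/45;print(k,rv,d);p,R=tp,TR
print(p)
```

```text
1 [ 0.002  0.132 -0.001] [-0.018 -0.006 -0.03 ]
2 [0.    0.133 0.   ] [-0.017 -0.    -0.064]
3 [0.    0.133 0.   ] [-0.02   0.    -0.065]
4 [0.    0.133 0.   ] [-0.023 -0.    -0.066]
5 [-0.     0.133  0.   ] [-0.026 -0.    -0.067]
6 [-0.     0.133 -0.   ] [-0.029  0.    -0.068]
7 [-0.     0.133  0.   ] [-0.031 -0.    -0.07 ]
8 [-0.     0.133  0.   ] [-0.034  0.    -0.072]
9 [ 0.     0.133 -0.   ] [-0.036 -0.    -0.074]
10 [0.    0.133 0.   ] [-0.038  0.    -0.077]
11 [-0.     0.133  0.   ] [-0.04 -0.   -0.08]
12 [0.    0.133 0.   ] [-0.041  0.    -0.083]
13 [0.    0.133 0.   ] [-0.043  0.    -0.086]
[551.976 337.373 226.501]
```

step_arm(series=[[[0, 0.133, 0, -0.018, -0.006, -0.03, 1], [0, 0.133, 0, -0.017, 0, -0.064, 1], [0, 0.133, 0, -0.02, 0, -0.065, 1], [0, 0.133, 0, -0.023, 0, -0.066, 1], [0, 0.133, 0, -0.026, 0, -0.067, 1], [0, 0.133, 0, -0.029, 0, -0.068, 1], [0, 0, 0, 0, 0, 0, 1]]])

```text
clock: 11.05
eef_pos: [514.2, 405.3, 209.7]
tool_rot: [-3.141, -0.624, 2.086]
force: [1.7, -1.3, -1.7]
width: 17.6
gripper_force: 60.2
```

Run:
```python
from pour import *
s=st();p=np.array(s['eef_pos']);R=Ro.from_euler('xyz',s['tool_rot']);Rs=R*Ro.from_euler('x',180,degrees=True)
print('lip',R.apply([0,0,-18])+p-Rs.apply([137,0,30]),'x',Rs.apply([1,0,0]),s['qpos'],pose(120.2,36,np.array([560.4,322.9,122.3]))[0]-p)
```

```text
lip [565.461 314.661 119.833] x [-0.4    0.706  0.585] [ 0.045  0.861 -0.814  1.567 -0.052  0.876 -0.003] [-5.96   7.321  2.87 ]
```

step_arm(series=[[[0, 0.133, 0, -0.006, 0, -0.052, 1], [0, 0.133, 0, -0.009, 0, -0.054, 1], [0, 0.133, 0, -0.03, 0, -0.074, 1], [0, 0.133, 0, -0.035, 0, -0.077, 1], [0, 0.133, 0, -0.035, 0, -0.08, 1], [0, 0.133, 0, -0.035, 0, -0.083, 1], [0, 0.133, 0, -0.035, 0, -0.086, 1], [0, 0, 0, 0, 0, 0, 1], [0, 0, 0, 0, 0, 0, 1], [0, 0, 0, 0, 0, 0, 1], [0, 0, 0, 0, 0, 0, 1], [0, 0, 0, 0, 0, 0, 1]]])

```text
clock: 12.25
eef_pos: [546.2, 346.6, 230.7]
tool_rot: [3.134, -1.356, 2.106]
force: [1.1, 0.6, 3.5]
width: 17.5
gripper_force: 61.9
```

Run:
```python
from pour import *
s=st();p=np.array(s['eef_pos']);R=Ro.from_euler('xyz',s['tool_rot']);Rs=R*Ro.from_euler('x',180,degrees=True)
print('lip',R.apply([0,0,-18])+p-Rs.apply([137,0,30]),'x',Rs.apply([1,0,0]),s['qpos'],s['force'])
a=shot('scene');b=shot('top')
f=lambda p,x0,y0,x1,y1,k:cv2.resize(cv2.cvtColor(p['img'],cv2.COLOR_RGB2BGR)[y0:y1,x0:x1],None,fx=k,fy=k,interpolation=cv2.INTER_CUBIC)
A=f(a,350,130,550,340,2);B=f(b,110,110,310,320,2);cv2.imwrite('pics/m4.png',np.hstack([A,B]))
```

```text
lip [555.213 331.669  94.261] x [-0.109  0.183  0.977] [ 0.385  1.327 -1.099  1.411 -0.281  1.151  0.357] [1.148 0.595 3.541]
```

View pics/m4.png

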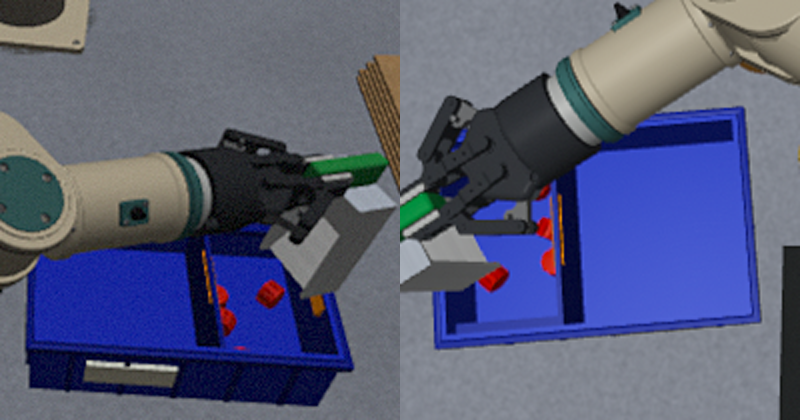

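Three or four caps are visible in the well (scene crop 222,295 / 270,292 / 228,322). I'll jiggle at a steeper tilt, then back out and look.

step_arm(series=[[[0, 0.08, 0, -0.03, 0, -0.06, 1], [0, 0, 0, -0.05, 0, 0, 1], [0, 0, 0, 0.05, 0, 0, 1], [0, 0, 0, -0.05, 0, 0, 1], [0, 0, 0, 0, 0, 0, 1], [0, 0, 0, 0.1, 0, 0, 1], [0, 0, 0, 0.2, 0, 0, 1], [0, 0, 0, 0.2, 0, 0, 1], [0, -0.18, 0, 0.1, 0, 0.05, 1], [0, -0.18, 0, 0, 0, 0.1, 1], [0, -0.18, 0, 0, 0, 0.1, 1], [0, -0.18, 0, 0, 0, 0, 1]]])

```text
clock: 13.55
eef_pos: [525.0, 378.3, 295.5]
tool_rot: [-3.138, -0.847, 2.097]
force: [0.4, 0.7, -0.9]
width: 17.3
gripper_force: 60.3
```

step_arm(series=[[[0, -0.18, 0, 0, 0, 0, 1], [0, -0.18, 0, 0, 0, 0, 1], [0, -0.18, 0, 0, 0, 0, 1], [0, -0.18, 0, 0, 0, 0, 1], [0, -0.18, 0, 0, 0, 0, 1], [0, -0.15, 0, 0, 0, 0, 1], [0, 0, 0, 0, 0, 0, 1]]])

```text
clock: 14.25
eef_pos: [522.0, 384.1, 298.1]
tool_rot: [3.141, -0.031, 2.108]
force: [-1.8, 1.5, -2.0]
width: 17.4
gripper_force: 60.3
```

```bash
python3 plan.py 500 -48 240 120
python3 - <<'E'
from h import *
a=shot('scene');b=shot('top')
f=lambda p,x0,y0,x1,y1,k:cv2.resize(cv2.cvtColor(p['img'],cv2.COLOR_RGB2BGR)[y0:y1,x0:x1],None,fx=k,fy=k,interpolation=cv2.INTER_CUBIC)
A=f(a,350,130,550,340,2);B=f(b,60,110,260,320,2);cv2.imwrite('pics/m5.png',np.hstack([A,B]))
E
```

```text
t 14.2 pos [522.021 384.144 298.062] rpy [179.963  -1.773 120.801] w 17.418132193498433 F [-1.801  1.546 -2.044] q [-0.332  0.618 -0.582  1.428  0.319  1.186 -0.406]
turn [ 0.001 -0.039  0.018] shift [-2.422 -1.568  0.387]
```

View pics/m5.png

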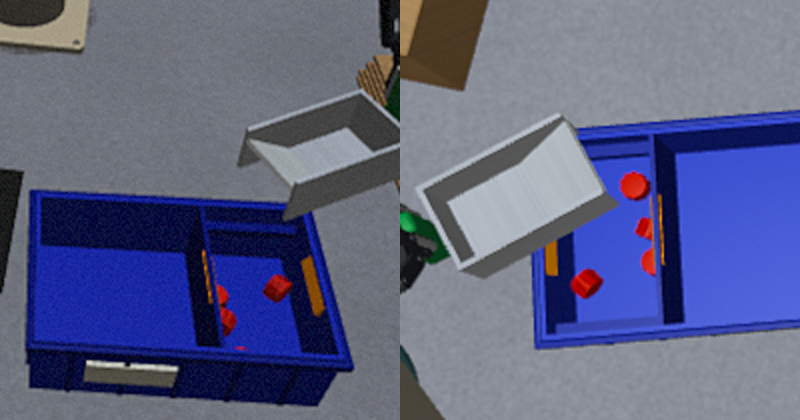

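The scoop is empty, and four caps lie in the well (top crop 633,185 / 648,227 / 650,262 / 586,284). Returning the scoop to its spot.

step_arm(series=[[[0, -0.039, 0.018, -0.1, -0.065, 0, 1], [0, 0, 0, -0.211, -0.137, 0, 1], [0, 0, 0, -0.211, -0.137, 0, 1], [0, 0, 0, -0.211, -0.137, 0, 1], [0, 0, 0, -0.211, -0.137, 0, 1], [0, 0, 0, -0.211, -0.137, 0, 1], [0, 0, 0, -0.211, -0.137, 0, 1], [0, 0, 0, -0.211, -0.137, 0, 1], [0, 0, 0, -0.211, -0.137, 0, 1], [0, 0, 0, -0.211, -0.137, 0, 1], [0, 0, 0, -0.211, -0.137, 0, 1], [0, 0, 0, -0.211, -0.137, 0, 1]]])

```text
clock: 15.55
eef_pos: [498.7, -58.2, 295.9]
tool_rot: [-3.14, -0.001, 2.078]
force: [0.6, 0.5, -1.5]
width: 17.3
gripper_force: 60.4
```

step_arm(series=[[[0, 0, 0.18, 0, 0, 0, 1], [0, 0, 0.18, 0, 0, 0, 1], [0, 0, 0.18, 0, 0, 0, 1], [0, 0, 0.18, 0, 0, 0, 1], [0, 0, 0.18, 0, 0, 0, 1], [0, 0, 0.18, 0, 0, 0, 1], [0, 0, 0.18, 0, 0, 0, 1], [0, 0, 0.18, 0, 0, 0, 1], [0, 0, 0.18, 0, 0, 0, 1], [0, 0, 0.18, 0, 0, 0, 1], [0, 0, 0.18, 0, 0, 0, 1], [0, 0, 0.18, 0, 0, 0, 1]]])

```text
clock: 16.75
eef_pos: [499.1, -56.6, 295.8]
tool_rot: [-3.14, 0.002, 0.375]
force: [-0.5, -0.3, -0.0]
width: 17.3
gripper_force: 60.4
```

step_arm(series=[[[0, 0, 0.18, 0, 0, 0, 1], [0, 0, 0.18, 0, 0, 0, 1], [0, 0, 0.01, 0, 0, 0, 1], [0, 0, 0, 0, 0, 0, 1], [0, 0, 0, 0, 0, 0, 1]]])

```text
clock: 17.25
eef_pos: [499.6, -54.4, 296.4]
tool_rot: [-3.141, 0.001, 0.097]
force: [0.7, 1.1, -0.5]
width: 17.5
gripper_force: 60.3
```

```bash
python3 plan.py 504 -47 56 5.9
```

```text
t 17.2 pos [499.575 -54.37  296.394] rpy [-179.987    0.048    5.552] w 17.454619834777066 F [ 0.739  1.066 -0.521] q [ 0.126  0.343 -0.099  1.83   0.04   0.971 -1.465]
turn [-0.     0.001 -0.008] shift [ 0.034 -0.046  1.603]
```

step_arm(series=[[[0, 0, -0.008, 0.034, -0.046, 0.1, 1], [0, 0, 0, 0, 0, 0.3, 1], [0, 0, 0, 0, 0, 0.3, 1], [0, 0, 0, 0, 0, 0.3, 1], [0, 0, 0, 0, 0, 0.25, 1], [0, 0, 0, 0, 0, 0.15, 1], [0, 0, 0, 0, 0, 0.1, 1], [0, 0, 0, 0, 0, 0.06, 1], [0, 0, 0, 0, 0, 0, 1], [0, 0, 0, 0, 0, 0.03, 1], [0, 0, 0, 0, 0, 0.01, 1], [0, 0, 0, 0, 0, 0, 1]]])

```text
clock: 18.45
eef_pos: [504.8, -45.9, 57.4]
tool_rot: [3.141, -0.001, 0.103]
force: [1.4, -0.7, 0.2]
width: 17.8
gripper_force: 60.5
```

step_arm(series=[[[0, 0, 0, 0, 0, 0.01, 1], [0, 0, 0, 0, 0, 0.01, 1], [0, 0, 0, 0, 0, 0, 1]]])

```text
clock: 18.75
eef_pos: [506.0, -46.1, 54.6]
tool_rot: [3.141, -0.003, 0.103]
force: [3.0, -0.9, 5.4]
width: 17.3
gripper_force: 61.3
```

step_arm(series=[[[0, 0, 0, 0, 0, 0, 0], [0, 0, 0, 0, 0, 0, 0], [0, 0, 0, 0, 0, 0, 0], [0, 0, 0, 0, 0, 0, 0], [0, 0, 0, 0, 0, 0, 0], [0, 0, 0, 0, 0, -0.1, 0], [0, 0, 0, 0, 0, -0.2, 0], [0, 0, 0, 0, 0, -0.2, 0], [0, 0, 0, 0, 0, -0.3, 0], [0, 0, 0, 0, 0, -0.1, 0], [0, 0, 0, 0, 0, 0, 0]]])

```text
clock: 19.85
eef_pos: [506.0, -45.9, 191.3]
tool_rot: [3.141, -0.005, 0.103]
force: [0.4, -0.6, -0.7]
width: 85.4
gripper_force: 0.0
```

```bash
python3 - <<'E'
from ov import *
a=shot('scene','s6.png');b=shot('top')
for n in ['cover_grip','press_grip','scoop_mid']:
    for p in(a,b):print(n,[(np.round(r['centre']).tolist(),round(r['score'],2)) for r in ctrl.recognise(p,n)][:3])
Bl=((110,100,20),(130,255,255))
t=blob(b,*Bl,(395,250,455,300));s=blob(a,*Bl,(232,212,278,245));print(t,s,tri(b,t[0],a,s[0]))
bx=cv2.boxPoints(t[1]);P=np.array([atz(b,u,43) for u in bx]);d=P-np.roll(P,1,0);print(P.mean(0),np.degrees(np.arctan2(d[:,1],d[:,0])))
bx=s[2]
im=overlay(b,[((477,-212,9),COV,(0,0,255))],(370,220,480,330),5)
im2=overlay(a,[((477,-212,9),COV,(0,0,255))],(225,195,285,275),4)
cv2.imwrite('pics/o6.png',np.hstack([im,cv2.copyMakeBorder(im2,0,im.shape[0]-im2.shape[0],0,0,0)]))
E
python3 plan.py 477 -212 160 -81
```

```text
cover_grip [([258.0, 170.0], 0.85), ([257.0, 236.0], 0.65)]
cover_grip [([482.0, 402.0], 0.78), ([439.0, 266.0], 0.77)]
press_grip [([192.0, 211.0], 0.62)]
press_grip [([508.0, 287.0], 0.62)]
scoop_mid [([319.0, 226.0], 0.72)]
scoop_mid []
(array([433.1, 271.3]), ((432.98077392578125, 271.4038391113281), (7.8446455001831055, 10.78638744354248), 78.69007110595703), array([427, 267,  12,  10,  83], dtype=int32)) (array([254.1, 228.3]), ((254.0, 228.0), (12.0, 24.0), 90.0), array([242, 222,  25,  13, 290], dtype=int32)) (array([ 479.4, -222.4,   30.7]), np.float64(22.268257924730893))
[ 480.3 -230.6   43. ] [  10.4  -78.3 -169.8  101.7]
t 20.2 pos [503.674 -45.778 187.794] rpy [-179.985    0.122    5.909] w 85.23404953639655 F [0.64  0.722 0.544] q [ 0.103  0.486 -0.097  1.958  0.07   0.703 -1.504]
turn [0.002 0.002 1.931] shift [1.067 0.349 0.185]
```

View pics/o6.png

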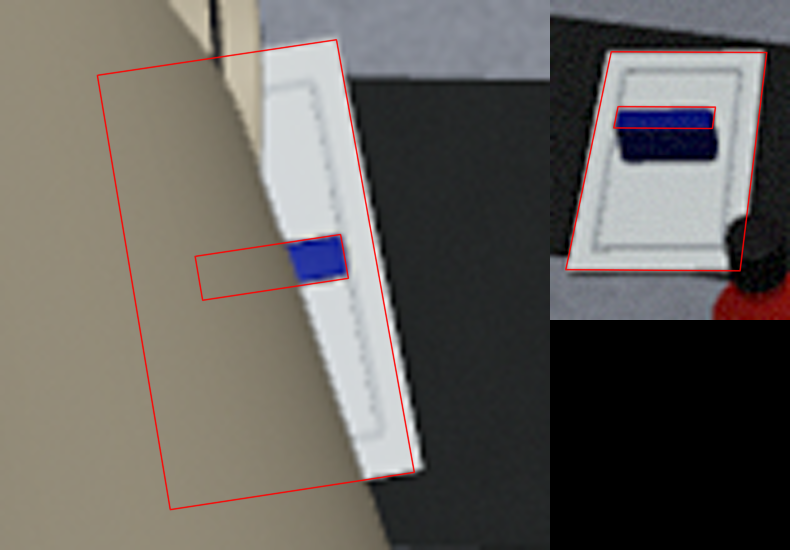

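The overlay fits in both views, with the cover at about (477, -213) and yaw 10°. I'll turn to yaw 100 and move above the rib.

step_arm(series=[[[0, 0, -0.19, 0, 0, 0, 0], [0, 0, -0.19, 0, 0, 0, 0], [0, 0, -0.19, 0, 0, 0, 0], [0, 0, -0.19, 0, 0, 0, 0], [0, 0, -0.19, 0, 0, 0, 0], [0, 0, -0.19, 0, 0, 0, 0], [0, 0, -0.19, 0, 0, 0, 0], [0, 0, -0.19, 0, 0, 0, 0], [0, 0, -0.19, 0, 0, 0, 0], [0, 0, -0.19, 0, 0, 0, 0], [0, 0, -0.19, 0, 0, 0, 0]]])

```text
clock: 21.35
eef_pos: [504.0, -45.9, 188.2]
tool_rot: [-3.141, -0.0, 1.751]
force: [-0.8, -0.2, -0.7]
width: 85.5
gripper_force: 0.0
```

step_arm(series=[[[0, 0, 0, -0.27, -0.09, 0.1, 0], [0, 0, 0, -0.27, -0.09, 0.1, 0], [0, 0, 0, -0.27, -0.09, 0.1, 0], [0, 0, 0, -0.257, -0.099, 0.1, 0], [0, 0, 0, 0, 0, 0.18, 0], [0, 0, 0, 0, 0, 0, 0], [0, 0, 0, 0, 0, 0, 0]]])

```text
clock: 22.05
eef_pos: [477.4, -211.8, 101.6]
tool_rot: [-3.141, -0.002, 1.746]
force: [0.4, -0.0, -0.1]
width: 85.2
gripper_force: 0.0
```

```bash
python3 plan.py 477 -213 15 100;python3 - <<'E'
from h import *
a=shot('scene')
f=lambda p,x0,y0,x1,y1,k:cv2.resize(cv2.cvtColor(p['img'],cv2.COLOR_RGB2BGR)[y0:y1,x0:x1],None,fx=k,fy=k,interpolation=cv2.INTER_CUBIC)
for X in([477,-213,100],[477,-213,43]):print(proj(a,X))
cv2.imwrite('pics/s7.png',f(a,210,150,310,270,5))
E
```

```text
t 22.1 pos [ 477.402 -211.783  101.581] rpy [-179.955   -0.097  100.035] w 85.24832189070692 F [ 0.425 -0.048 -0.061] q [ 0.681  0.683 -0.48   1.978  0.533  0.608  0.021]
turn [-0.001 -0.002  0.001] shift [-0.008 -0.004  0.577]
[np.float64(249.6776148557176), np.float64(207.07861531048746)]
[np.float64(252.83332209427246), np.float64(223.82647223608635)]
```

View pics/s7.png

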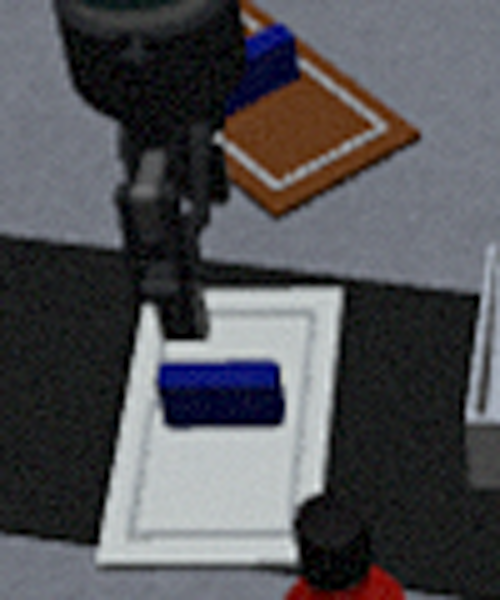

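The open fingers straddle the rib (crop 220,372) as predicted (214,369). Descend and grip.

step_arm(series=[[[0, 0, 0, 0, 0, 0.2, 0], [0, 0, 0, 0, 0, 0.2, 0], [0, 0, 0, 0, 0, 0.12, 0], [0, 0, 0, 0, 0, 0.05, 0], [0, 0, 0, 0, 0, 0, 0], [0, 0, 0, 0, 0, 0, 1], [0, 0, 0, 0, 0, 0, 1], [0, 0, 0, 0, 0, 0, 1], [0, 0, 0, 0, 0, 0, 1], [0, 0, 0, 0, 0, 0, 1], [0, 0, 0, 0, 0, 0, 1], [0, 0, 0, 0, 0, 0, 1]]])

```text
clock: 23.3
eef_pos: [477.6, -213.3, 16.9]
tool_rot: [3.141, 0.001, 1.744]
force: [-1.3, 1.0, 6.2]
width: 17.3
gripper_force: 60.3
```

step_arm(series=[[[0, 0, 0, 0, 0, 0, 1], [0, 0, 0, 0, 0, 0, 1], [0, 0, 0, 0, 0, -0.1, 1], [0, 0, 0, 0, 0, -0.2, 1], [0, 0, 0, 0, 0, -0.3, 1], [0, 0, 0, 0, 0, -0.3, 1], [0, 0, 0, 0, 0, -0.3, 1], [0, 0, 0, 0, 0, -0.2, 1], [0, 0, 0, 0, 0, 0, 1]]])

```text
clock: 24.2
eef_pos: [479.9, -213.7, 230.3]
tool_rot: [3.135, 0.005, 1.744]
force: [0.4, 0.8, -2.3]
width: 17.0
gripper_force: 59.4
```

```bash
python3 plan.py 561 315 220 95.3
```

```text
t 24.2 pos [ 479.914 -213.656  230.274] rpy [179.617   0.26   99.931] w 16.965748762008435 F [ 0.398  0.816 -2.337] q [ 0.789  0.508 -0.623  1.86   0.378  0.885  0.157]
turn [0.009 0.005 0.103] shift [3.459 0.864 0.068]
```

step_arm(series=[[[0.009, 0.005, 0.103, 0.1, 0.024, 0, 1], [0, 0, 0, 0.2, 0.05, 0, 1], [0, 0, 0, 0.28, 0.07, 0, 1], [0, 0, 0, 0.29, 0.072, 0, 1], [0, 0, 0, 0.29, 0.072, 0, 1], [0, 0, 0, 0.29, 0.072, 0, 1], [0, 0, 0, 0.29, 0.072, 0, 1], [0, 0, 0, 0.29, 0.072, 0, 1], [0, 0, 0, 0.29, 0.072, 0, 1], [0, 0, 0, 0.29, 0.072, 0, 1], [0, 0, 0, 0.29, 0.072, 0, 1], [0, 0, 0, 0.29, 0.072, 0, 1]]])

```text
clock: 25.4
eef_pos: [549.4, 275.6, 225.2]
tool_rot: [-3.132, -0.002, 1.664]
force: [2.3, 0.1, -0.4]
width: 16.8
gripper_force: 59.3
```

step_arm(series=[[[0, 0, 0, 0.2, 0.05, 0, 1], [0, 0, 0, 0.1, 0.025, 0.1, 1], [0, 0, 0, 0, 0, 0.2, 1], [0, 0, 0, 0, 0, 0.1, 1], [0, 0, 0, 0, 0, 0, 1], [0, 0, 0, 0, 0, 0, 1]]])

```text
clock: 26.0
eef_pos: [556.9, 319.2, 166.7]
tool_rot: [-3.133, -0.002, 1.662]
force: [0.7, 1.0, -0.6]
width: 17.1
gripper_force: 59.2
```

```bash
python3 plan.py 561 315 120 95.3
python3 - <<'E'
from ov import *
s=ctrl.read_state();x,y,z=s['eef_pos'];yaw=np.degrees(s['tool_rot'][2])-90
a=shot('scene');b=shot('top')
T=(569.5,224.3,5.3)
zb=z-14
C=[rect(-92,92,-51.5,51.5,zb+6)]
i1=overlay(b,[(T,TOTE[:2],(0,255,255)),((x,y,yaw),C,(0,0,255))],(110,150,250,290),3.4)
i2=overlay(a,[(T,TOTE[:2],(0,255,255)),((x,y,yaw),C,(0,0,255))],(420,180,540,340),3)
h=max(i1.shape[0],i2.shape[0]);g=lambda i:cv2.copyMakeBorder(i,0,h-i.shape[0],0,0,0)
cv2.imwrite('pics/o8.png',np.hstack([g(i1)[:,:430],g(i2)]))
E
```

```text
t 26.0 pos [556.858 319.177 166.677] rpy [-179.523   -0.143   95.237] w 17.102186294893997 F [ 0.704  1.044 -0.578] q [-0.25   0.741 -0.538  1.589  0.434  0.94  -0.842]
turn [-0.011 -0.003 -0.001] shift [-0.03   0.025  0.311]
```

View pics/o8.png

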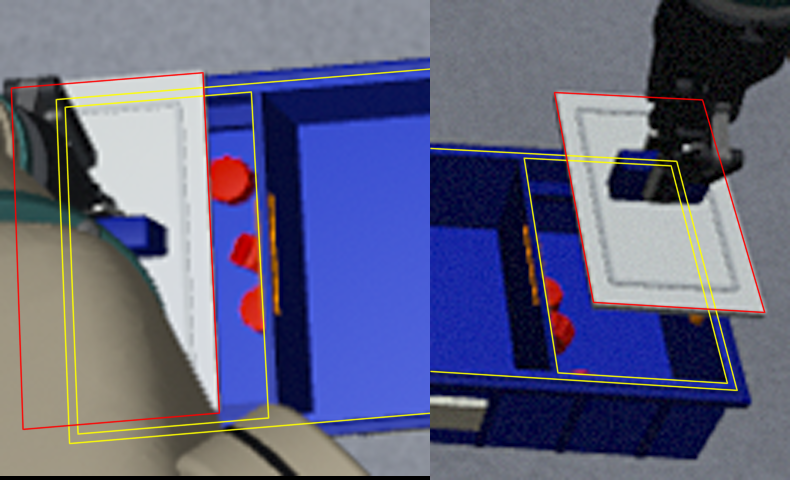

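The model overlay shows the held cover matches the TCP to about 1 mm in both views. I'll refine the tote's inner rim edges numerically from the unobstructed first picture.

Run:
```python
from ov import *
from scipy.ndimage import map_coordinates as mc
T=(569.5,224.3,5.3)
for cam,f in(('top','t0'),('scene','s0')):
    p=shot(cam);g=cv2.imread(f'pics/{f}.png').astype(float)[:,:,0] # blue channel
    S=[('+x',[(95+0,y) for y in (-135,-40)],(1,0)),('+xw',[(95,y) for y in (45,137)],(1,0)),('-x',[(-95,y) for y in (-135,20)],(-1,0)),('-xw',[(-95,y) for y in (45,137)],(-1,0)),('+yA',[(x,145) for x in(-85,-45)],(0,1)),('+yB',[(x,145) for x in(45,85)],(0,1)),('-y',[(x,-145) for x in(-85,85)],(0,-1))]
    for n,(A,B),d in S:
        o=np.arange(-8,13,1.0);pr=[]
        for k in o:
            L=[(A[0]+(B[0]-A[0])*t+d[0]*k,A[1]+(B[1]-A[1])*t+d[1]*k,90) for t in np.linspace(0,1,40)]
            uv=np.array([proj(p,tf(T,l)) for l in L]);pr.append(mc(g,[uv[:,1],uv[:,0]],order=1).mean())
        print(cam,n,np.round(pr).astype(int).tolist())
```

```text
top +x [85, 85, 84, 84, 83, 80, 87, 116, 160, 191, 204, 204, 192, 181, 176, 174, 170, 164, 156, 146, 142]
top +xw [141, 121, 101, 88, 81, 79, 85, 113, 156, 187, 199, 200, 189, 176, 170, 166, 163, 159, 153, 146, 144]
top -x [206, 206, 206, 206, 206, 206, 208, 211, 214, 217, 217, 213, 198, 170, 149, 153, 166, 173, 174, 167, 147]
top -xw [169, 168, 168, 168, 168, 168, 172, 181, 193, 206, 211, 206, 192, 165, 145, 149, 160, 166, 165, 159, 144]
top +yA [76, 75, 75, 75, 73, 70, 81, 127, 177, 200, 207, 202, 185, 172, 170, 168, 164, 159, 151, 145, 146]
top +yB [76, 75, 75, 74, 73, 71, 82, 122, 173, 197, 203, 196, 177, 164, 162, 160, 158, 154, 148, 145, 147]
top -y [202, 202, 202, 202, 202, 202, 203, 205, 208, 211, 213, 211, 202, 178, 154, 154, 165, 169, 166, 159, 141]
scene +x [164, 164, 163, 163, 164, 164, 164, 165, 166, 168, 165, 153, 134, 114, 99, 96, 104, 117, 125, 123, 113]
scene +xw [130, 130, 130, 129, 129, 130, 135, 144, 154, 162, 163, 153, 134, 114, 99, 94, 101, 113, 120, 119, 111]
scene -x [58, 57, 56, 54, 54, 59, 71, 90, 112, 131, 145, 152, 153, 147, 137, 126, 117, 113, 112, 113, 115]
scene -xw [58, 57, 55, 54, 53, 58, 70, 89, 111, 130, 144, 151, 152, 146, 135, 124, 116, 112, 111, 113, 116]
scene +yA [53, 52, 52, 52, 50, 48, 47, 55, 79, 114, 143, 159, 162, 151, 134, 120, 111, 108, 108, 109, 111]
scene +yB [47, 49, 50, 50, 51, 50, 47, 52, 80, 119, 148, 163, 164, 150, 132, 119, 111, 109, 110, 109, 110]
scene -y [125, 124, 124, 124, 123, 125, 134, 145, 156, 166, 162, 151, 134, 114, 106, 110, 113, 111, 106, 100, 95]
```

Inner rim edges confirm the tote within 0.5 mm of (569.4, 224.2), so the well centre is (561, 315). Lowering the cover.

step_arm(series=[[[-0.011, -0.003, 0, -0.03, 0.025, 0, 1], [0, 0, 0, 0, 0, 0.1, 1], [0, 0, 0, 0, 0, 0.15, 1], [0, 0, 0, 0, 0, 0.1, 1], [0, 0, 0, 0, 0, 0, 1], [0, 0, 0, 0, 0, 0, 1]]])

```text
clock: 26.8
eef_pos: [560.7, 316.6, 114.2]
tool_rot: [3.141, -0.001, 1.664]
force: [0.2, 0.4, -1.3]
width: 16.8
gripper_force: 59.2
```

```bash
python3 plan.py 561 315 94 95.3
```

```text
t 26.8 pos [560.69  316.594 114.228] rpy [179.97   -0.065  95.331] w 16.8464175620351 F [ 0.207  0.439 -1.302] q [-0.266  0.801 -0.502  1.629  0.483  0.837 -0.875]
turn [ 0.001 -0.001  0.001] shift [-0.011  0.001  0.135]
```

step_arm(series=[[[0, 0, 0, -0.01, 0, 0.03, 1], [0, 0, 0, 0, 0, 0.03, 1], [0, 0, 0, 0, 0, 0.03, 1], [0, 0, 0, 0, 0, 0.02, 1], [0, 0, 0, 0, 0, 0, 1], [0, 0, 0, 0, 0, 0, 1]]])

```text
clock: 27.4
eef_pos: [561.0, 315.1, 98.1]
tool_rot: [3.14, -0.001, 1.664]
force: [-1.6, -0.1, -0.5]
width: 17.1
gripper_force: 59.2
```

```bash
python3 plan.py 561 315 94 95.3
```

```text
t 27.4 pos [561.011 315.109  98.109] rpy [179.93   -0.074  95.324] w 17.13313531522061 F [-1.576 -0.139 -0.459] q [-0.27   0.82  -0.491  1.64   0.497  0.806 -0.885]
turn [ 0.002 -0.002  0.001] shift [-0.001 -0.     0.027]
```

step_arm(series=[[[0, 0, 0, 0, 0, 0.014, 1], [0, 0, 0, 0, 0, 0.013, 1], [0, 0, 0, 0, 0, 0, 1], [0, 0, 0, 0, 0, 0, 1]]])

```text
clock: 27.8
eef_pos: [561.0, 315.0, 94.0]
tool_rot: [3.14, -0.001, 1.664]
force: [0.5, 0.8, -1.3]
width: 16.6
gripper_force: 59.3
```

step_arm(series=[[[0, 0, 0, 0, 0, 0.01, 1], [0, 0, 0, 0, 0, 0.007, 1], [0, 0, 0, 0, 0, 0, 1], [0, 0, 0, 0, 0, 0, 1]]])

```text
clock: 28.2
eef_pos: [561.4, 315.4, 92.0]
tool_rot: [3.139, -0.002, 1.664]
force: [-0.0, -0.1, 3.5]
width: 17.0
gripper_force: 60.0
```

Contact on the clips at the expected height. Release and rise.

step_arm(series=[[[0, 0, 0, 0, 0, -0.005, 0], [0, 0, 0, 0, 0, 0, 0], [0, 0, 0, 0, 0, 0, 0], [0, 0, 0, 0, 0, 0, 0], [0, 0, 0, 0, 0, 0, 0], [0, 0, 0, 0, 0, -0.05, 0], [0, 0, 0, 0, 0, -0.15, 0], [0, 0, 0, 0, 0, -0.3, 0], [0, 0, 0, 0, 0, -0.3, 0], [0, 0, 0, 0, 0, -0.2, 0], [0, 0, 0, 0, 0, 0, 0]]])

```text
clock: 29.3
eef_pos: [563.0, 317.1, 248.3]
tool_rot: [3.131, -0.006, 1.664]
force: [1.1, 0.8, 0.1]
width: 85.4
gripper_force: 0.0
```

```bash
cat > fitc.py <<'E'
from ov import *
def cov(p,z0,box,tag=''):
    "rect of pale panel in the view -> world at panel-top z"
    h=cv2.cvtColor(p['img'],cv2.COLOR_RGB2HSV);m=cv2.inRange(h,np.array((0,0,130)),np.array((180,45,255)))
    x0,y0,x1,y1=box;k=0*m;k[y0:y1,x0:x1]=m[y0:y1,x0:x1];k=cv2.morphologyEx(k,cv2.MORPH_OPEN,np.ones((3,3),np.uint8))
    n,l,s,c=cv2.connectedComponentsWithStats(k);i=1+np.argmax(s[1:,4])
    hl=cv2.convexHull(np.argwhere(l==i)[:,::-1].astype(np.float32));ap=cv2.approxPolyDP(hl,4,True)[:,0]
    W=np.array([atz(p,u,z0) for u in ap]);print(tag,z0,ap.tolist(),W[:,:2].tolist() if 0 else np.round(W[:,:2],1).tolist(),'mean',W.mean(0));return ap
E
python3 - <<'E'
from fitc import *
a=shot('scene','s9.png');b=shot('top','t9.png')
for z in(84,70):cov(a,z,(440,215,530,335),'S')
E
python3 plan.py 452 -379 250 45
```

```text
S 84 [[515.0, 306.0], [463.0, 303.0], [453.0, 236.0], [499.0, 239.0]] [[644.6, 373.2], [654.3, 273.1], [476.6, 258.1], [469.0, 359.0]] mean [561.1 315.8  84. ]
S 70 [[515.0, 306.0], [463.0, 303.0], [453.0, 236.0], [499.0, 239.0]] [[634.5, 378.6], [644.4, 276.6], [463.3, 261.4], [455.5, 364.1]] mean [549.5 320.2  70. ]
t 29.4 pos [561.037 314.896 243.369] rpy [179.831  -0.094  95.318] w 85.42134896979974 F [ 0.598  0.044 -1.035] q [-0.225  0.659 -0.573  1.515  0.387  1.078 -0.793]
turn [ 0.003 -0.004  1.118] shift [-3.785  2.757 -0.044]
```

At panel height 84 mm the cover measures centred on (561.1, 315.8), about 178×101 mm, so it lies level on the clips. Now fetch the press.

step_arm(series=[[[0, 0, 0.186, 0, 0, 0, 0], [0, 0, 0.186, 0, 0, 0, 0], [0, 0, 0.186, 0, 0, 0, 0], [0, 0, 0.186, 0, 0, 0, 0], [0, 0, 0.186, 0, 0, 0, 0], [0, 0, 0.186, 0, 0, 0, 0], [0, 0, 0, -0.236, 0.172, 0, 0], [0, 0, 0, -0.236, 0.172, 0, 0], [0, 0, 0, -0.236, 0.172, 0, 0], [0, 0, 0, -0.236, 0.172, 0, 0], [0, 0, 0, -0.236, 0.172, 0, 0], [0, 0, 0, -0.236, 0.172, 0, 0]]])

```text
clock: 30.6
eef_pos: [519.0, 53.1, 240.6]
tool_rot: [-3.14, 0.001, 0.787]
force: [1.0, -0.9, 0.4]
width: 85.5
gripper_force: 0.0
```

step_arm(series=[[[0, 0, 0, -0.236, 0.172, 0, 0], [0, 0, 0, -0.236, 0.172, 0, 0], [0, 0, 0, -0.236, 0.172, 0, 0], [0, 0, 0, -0.236, 0.172, 0, 0], [0, 0, 0, -0.236, 0.172, 0, 0], [0, 0, 0, -0.236, 0.172, 0, 0], [0, 0, 0, 0, 0, 0, 0], [0, 0, 0, 0, 0, 0, 0]]])

```text
clock: 31.4
eef_pos: [478.9, -205.5, 240.2]
tool_rot: [-3.139, -0.001, 0.784]
force: [-0.4, 1.1, 0.2]
width: 85.1
gripper_force: 0.0
```

```bash
python3 - <<'E'
from seg import *
a=shot('scene');b=shot('top')
O=((5,150,90),(18,255,255));O2=((5,190,170),(20,255,255))
t=blob(b,*O,(460,240,570,340));s=blob(a,*O,(150,160,240,240))
print(t,s)
if t and s:print(tri(b,t[0],a,s[0]))
t=blob(b,*O2,(460,240,570,340));s=blob(a,*O2,(150,160,240,240));print(t,s)
if t:
    P=np.array([atz(b,u,133) for u in cv2.boxPoints(t[1])]);d=np.roll(P,1,0)-P;print('top face',P.mean(0),np.degrees(np.arctan2(d[:,1],d[:,0])),np.linalg.norm(d,axis=1),'ctr',atz(b,t[0],133))
if t and s:print(tri(b,t[0],a,s[0]))
if s:print('S top',atz(a,s[0],133))
E
python3 plan.py 452 -379 85 45
```

```text
None (array([186.9, 192.2]), ((186.8000030517578, 193.40000915527344), (29.09295082092285, 10.75174331665039), 71.56504821777344), array([178, 179,  18,  30, 244], dtype=int32))
None (array([183.4, 182.7]), ((183.39999389648438, 182.6999969482422), (6.008327484130859, 10.435516357421875), 71.56504821777344), array([178, 179,  12,   8,  64], dtype=int32))
S top [ 454.9 -377.6  133. ]
t 31.5 pos [ 480.055 -203.107  240.764] rpy [-179.876   -0.106   45.193] w 85.12132188776667 F [-0.224  1.464  0.243] q [ 0.578  0.448 -0.328  1.855  0.181  0.868 -0.62 ]
turn [-0.003 -0.002  0.004] shift [-0.961  0.697  1.038]
```

step_arm(series=[[[0, 0, 0, -0.191, 0.14, 0, 0], [0, 0, 0, -0.191, 0.14, 0, 0], [0, 0, 0, -0.191, 0.14, 0, 0], [0, 0, 0, -0.191, 0.14, 0, 0], [0, 0, 0, -0.191, 0.14, 0.1, 0], [0, 0, 0, 0, 0, 0.25, 0], [0, 0, 0, 0, 0, 0.25, 0], [0, 0, 0, 0, 0, 0, 0], [0, 0, 0, 0, 0, 0, 0]]])

```text
clock: 32.4
eef_pos: [454.6, -378.5, 151.3]
tool_rot: [-3.14, -0.002, 0.79]
force: [0.8, 0.2, 0.7]
width: 85.3
gripper_force: 0.0
```

```bash
python3 plan.py 453 -378.6 85 45
```

```text
t 32.4 pos [ 454.555 -378.459  151.323] rpy [-179.916   -0.134   45.253] w 85.27682117554511 F [0.753 0.247 0.651] q [ 0.821  0.653 -0.273  1.758  0.236  0.763 -0.351]
turn [-0.002 -0.003  0.006] shift [-0.008 -0.007  0.442]
```

step_arm(series=[[[0, 0, 0, -0.008, -0.007, 0.15, 0], [0, 0, 0, 0, 0, 0.15, 0], [0, 0, 0, 0, 0, 0.14, 0], [0, 0, 0, 0, 0, 0, 0], [0, 0, 0, 0, 0, 0, 1], [0, 0, 0, 0, 0, 0, 1], [0, 0, 0, 0, 0, 0, 1], [0, 0, 0, 0, 0, 0, 1], [0, 0, 0, 0, 0, 0, 1], [0, 0, 0, 0, 0, 0, 1], [0, 0, 0, 0, 0, 0, 1], [0, 0, 0, 0, 0, 0, 1]]])

```text
clock: 33.6
eef_pos: [452.6, -380.8, 86.3]
tool_rot: [3.14, -0.002, 0.787]
force: [-1.8, -0.1, 6.5]
width: 25.4
gripper_force: 59.4
```

```bash
python3 - <<'E'
from seg import *
a=shot('scene');b=shot('top')
s=blob(a,(5,150,90),(18,255,255),(150,160,240,240));print(s)
E
python3 plan.py 453 -378.6 85 45
```

```text
(array([186.5, 191.5]), ((186.89999389648438, 193.1999969482422), (29.409177780151367, 11.067972183227539), 71.56504821777344), array([178, 179,  18,  30, 216], dtype=int32))
t 33.7 pos [ 452.604 -380.8     86.351] rpy [179.901  -0.093  45.08 ] w 25.359366818424338 F [-1.527  0.462  6.867] q [ 0.803  0.743 -0.238  1.803  0.274  0.626 -0.382]
turn [ 0.002 -0.002  0.002] shift [ 0.012 -0.009  0.009]
```

Press gripped (25.4 mm). Lift and carry it over the cover.

step_arm(series=[[[0, 0, 0, 0, 0, -0.1, 1], [0, 0, 0, 0, 0, -0.2, 1], [0, 0, 0, 0, 0, -0.3, 1], [0, 0, 0, 0, 0, -0.3, 1], [0, 0, 0, 0, 0, -0.3, 1], [0, 0, 0, 0, 0, -0.1, 1], [0, 0, 0, 0, 0, 0, 1], [0, 0, 0, 0, 0, 0, 1]]])

```text
clock: 34.5
eef_pos: [451.0, -379.9, 279.6]
tool_rot: [-3.14, -0.001, 0.787]
force: [0.1, -0.1, -3.5]
width: 25.4
gripper_force: 59.4
```

```bash
python3 plan.py 560 314 260 45
```

```text
t 34.5 pos [ 450.98  -379.854  279.597] rpy [-179.893   -0.072   45.098] w 25.365043325421833 F [ 0.144 -0.053 -3.546] q [ 0.856  0.506 -0.316  1.623  0.173  1.042 -0.294]
turn [-0.002 -0.002  0.002] shift [ 3.785 -2.757  0.131]
```

step_arm(series=[[[0, 0, 0, 0.1, -0.073, 0, 1], [0, 0, 0, 0.2, -0.146, 0, 1], [0, 0, 0, 0.25, -0.182, 0, 1], [0, 0, 0, 0.25, -0.182, 0, 1], [0, 0, 0, 0.25, -0.182, 0, 1], [0, 0, 0, 0.25, -0.182, 0, 1], [0, 0, 0, 0.25, -0.182, 0, 1], [0, 0, 0, 0.25, -0.182, 0, 1], [0, 0, 0, 0.25, -0.182, 0, 1], [0, 0, 0, 0.25, -0.182, 0, 1], [0, 0, 0, 0.25, -0.182, 0, 1], [0, 0, 0, 0.25, -0.182, 0, 1]]])

```text
clock: 35.7
eef_pos: [529.8, 135.5, 279.2]
tool_rot: [-3.139, 0.001, 0.788]
force: [0.3, -0.2, -2.8]
width: 25.4
gripper_force: 59.3
```

step_arm(series=[[[0, 0, 0, 0.25, -0.182, 0, 1], [0, 0, 0, 0.25, -0.182, 0, 1], [0, 0, 0, 0.25, -0.182, 0, 1], [0, 0, 0, 0.15, -0.109, 0, 1], [0, 0, 0, 0.085, -0.062, 0.1, 1], [0, 0, 0, 0, 0, 0.1, 1], [0, 0, 0, 0, 0, 0, 1], [0, 0, 0, 0, 0, 0, 1], [0, 0, 0, 0, 0, 0, 1]]])

```text
clock: 36.6
eef_pos: [560.2, 312.6, 251.4]
tool_rot: [3.141, -0.002, 0.786]
force: [-0.6, 0.1, -2.4]
width: 26.0
gripper_force: 59.2
```

```bash
python3 plan.py 560.5 314 203 45
python3 - <<'E'
from fitc import *
a=shot('scene');b=shot('top')
cov(a,84,(440,215,530,335),'S')
f=lambda p,x0,y0,x1,y1,k:cv2.resize(cv2.cvtColor(p['img'],cv2.COLOR_RGB2BGR)[y0:y1,x0:x1],None,fx=k,fy=k,interpolation=cv2.INTER_CUBIC)
cv2.imwrite('pics/s10.png',f(a,420,130,540,340,2.8))
# foot: grey disc; rib blue dark
s=blob(a,(5,150,90),(18,255,255),(440,130,530,240));print('orange S',s);t=blob(b,(5,150,90),(18,255,255),(110,190,260,290));print('T',t)
E
```

```text
t 36.6 pos [560.203 312.629 251.366] rpy [179.98   -0.088  45.016] w 26.024635529336695 F [-0.599  0.066 -2.427] q [-0.32   0.62  -0.396  1.512  0.26   1.06  -1.562]
turn [ 0.    -0.002  0.   ] shift [ 0.008 -0.005  0.322]
S 84 [[515.0, 306.0], [463.0, 303.0], [453.0, 236.0], [475.0, 237.0], [503.0, 254.0]] [[644.6, 373.2], [654.3, 273.1], [476.6, 258.1], [471.6, 306.6], [512.2, 363.4]] mean [551.9 314.9  84. ]
orange S (array([513.5, 205.3]), ((512.5, 206.5), (5.990542411804199, 30.764989852905273), 23.96249008178711), array([505, 193,  17,  29, 123], dtype=int32))
T (array([128.7, 214.1]), ((126.55154418945312, 212.86598205566406), (32.23632049560547, 15.4360990524292), 21.037511825561523), array([110, 204,  34,  20, 326], dtype=int32))
```

step_arm(series=[[[0, 0, 0, 0.008, -0.005, 0.1, 1], [0, 0, 0, 0, 0, 0.1, 1], [0, 0, 0, 0, 0, 0.08, 1], [0, 0, 0, 0, 0, 0.03, 1], [0, 0, 0, 0, 0, 0, 1], [0, 0, 0, 0, 0, 0, 1]]])

```text
clock: 37.3
eef_pos: [560.5, 315.4, 205.1]
tool_rot: [-3.141, -0.003, 0.787]
force: [0.6, 0.4, -2.3]
width: 25.7
gripper_force: 59.3
```

step_arm(series=[[[0, 0, 0, 0, 0, 0.01, 1], [0, 0, 0, 0, 0, 0.01, 1], [0, 0, 0, 0, 0, 0.01, 1], [0, 0, 0, 0, 0, 0.01, 1], [0, 0, 0, 0, 0, 0, 1]]])

```text
clock: 37.8
eef_pos: [560.8, 315.4, 199.4]
tool_rot: [3.141, -0.003, 0.787]
force: [-0.8, -0.4, 2.0]
width: 25.6
gripper_force: 59.9
```

Contact at 199.4 mm. Push on in small steps.

step_arm(series=[[[0, 0, 0, 0, 0, 0.013, 1], [0, 0, 0, 0, 0, 0.013, 1], [0, 0, 0, 0, 0, 0.013, 1], [0, 0, 0, 0, 0, 0, 1]]])

```text
clock: 38.2
eef_pos: [560.2, 314.9, 192.1]
tool_rot: [-3.141, -0.001, 0.787]
force: [-0.0, 0.3, -1.3]
width: 25.6
gripper_force: 59.6
```

step_arm(series=[[[0, 0, 0, 0, 0, 0.013, 1], [0, 0, 0, 0, 0, 0.013, 1], [0, 0, 0, 0, 0, 0.013, 1], [0, 0, 0, 0, 0, 0, 1]]])

```text
clock: 38.6
eef_pos: [559.8, 314.8, 187.4]
tool_rot: [-3.141, -0.0, 0.787]
force: [-0.7, -1.3, 4.5]
width: 25.4
gripper_force: 60.0
```

step_arm(series=[[[0, 0, 0, 0, 0, 0.01, 1], [0, 0, 0, 0, 0, 0.01, 1], [0, 0, 0, 0, 0, 0, 1]]])

```text
clock: 38.9
eef_pos: [559.9, 314.9, 187.3]
tool_rot: [3.141, -0.002, 0.787]
force: [-5.0, -4.4, 20.1]
width: 25.3
gripper_force: 61.9
```

It's a firm stop at 22 N, so the cover is home. Lift off, verify from the scene camera, and head back to the mat.

step_arm(series=[[[0, 0, 0, 0, 0, -0.03, 1], [0, 0, 0, 0, 0, -0.1, 1], [0, 0, 0, 0, 0, -0.2, 1], [0, 0, 0, 0, 0, -0.2, 1], [0, 0, 0, 0, 0, -0.1, 1], [0, 0, 0, -0.1, 0.073, 0, 1], [0, 0, 0, -0.25, 0.182, 0, 1], [0, 0, 0, -0.25, 0.182, 0, 1], [0, 0, 0, -0.25, 0.182, 0, 1], [0, 0, 0, -0.25, 0.182, 0, 1], [0, 0, 0, -0.25, 0.182, 0, 1], [0, 0, 0, -0.25, 0.182, 0, 1]]])

```text
clock: 40.1
eef_pos: [513.3, 19.8, 277.3]
tool_rot: [-3.14, -0.0, 0.787]
force: [0.5, -0.7, -2.6]
width: 25.6
gripper_force: 59.7
```

step_arm(series=[[[0, 0, 0, -0.25, 0.182, 0, 1], [0, 0, 0, -0.25, 0.182, 0, 1], [0, 0, 0, -0.25, 0.182, 0, 1], [0, 0, 0, -0.25, 0.182, 0, 1], [0, 0, 0, -0.25, 0.182, 0, 1], [0, 0, 0, -0.25, 0.182, 0, 1], [0, 0, 0, -0.25, 0.182, 0, 1], [0, 0, 0, -0.1, 0.073, 0, 1], [0, 0, 0, 0, 0, 0, 1], [0, 0, 0, 0, 0, 0, 1]]])

```text
clock: 41.1
eef_pos: [461.3, -316.9, 276.7]
tool_rot: [-3.139, -0.002, 0.787]
force: [-0.3, 0.9, -2.9]
width: 25.1
gripper_force: 59.8
```

```bash
python3 plan.py 452 -378 110 45
python3 - <<'E'
from fitc import *
a=shot('scene','s11.png');b=shot('top','t11.png')
for z in(70,84):cov(a,z,(440,215,530,335),'S')
for z in(70,84):cov(b,z,(120,160,205,290),'T')
Bl=((110,100,10),(130,255,110))
for n in ['scoop_mid','scoop_grip','cover_grip','red_bottle_mid','bottle1_mid']:
    for p in(a,b):print(n,[(np.round(r['centre']).tolist(),round(r['score'],2)) for r in ctrl.recognise(p,n)][:3])
E
```

```text
t 41.1 pos [ 461.278 -316.866  276.654] rpy [-179.851   -0.128   45.066] w 25.063683275498583 F [-0.315  0.864 -2.939] q [ 0.78   0.465 -0.338  1.708  0.174  1.    -0.404]
turn [-0.003 -0.003  0.001] shift [-0.332  0.244  1.111]
S 70 [[512.0, 306.0], [463.0, 303.0], [453.0, 240.0], [497.0, 242.0]] [[635.5, 372.7], [644.4, 276.6], [475.8, 261.1], [465.6, 358.8]] mean [555.3 317.3  70. ]
S 84 [[512.0, 306.0], [463.0, 303.0], [453.0, 240.0], [497.0, 242.0]] [[645.6, 367.4], [654.3, 273.1], [488.8, 257.8], [478.9, 353.8]] mean [566.9 313.   84. ]
T 70 [[188.0, 271.0], [137.0, 275.0], [134.0, 185.0], [183.0, 181.0]] [[475.4, 259.0], [466.7, 359.0], [647.7, 374.5], [656.7, 276.3]] mean [561.6 317.2  70. ]
T 84 [[188.0, 271.0], [137.0, 275.0], [134.0, 185.0], [183.0, 181.0]] [[474.6, 255.1], [466.0, 353.7], [644.3, 368.9], [653.2, 272.2]] mean [559.5 312.5  84. ]
scoop_mid [([318.0, 224.0], 0.82)]
scoop_mid [([345.0, 295.0], 0.66), ([288.0, 109.0], 0.2)]
scoop_grip [([318.0, 224.0], 0.91)]
scoop_grip [([348.0, 292.0], 0.85)]
cover_grip [([484.0, 276.0], 0.79)]
cover_grip [([450.0, 395.0], 0.9), ([164.0, 227.0], 0.56)]
red_bottle_mid [([278.0, 281.0], 0.83)]
red_bottle_mid [([375.0, 191.0], 0.69)]
bottle1_mid []
bottle1_mid []
```

Both views agree at panel height 70 mm (rear corners 475/466 in each), so the cover is home and level. Set the press down.

step_arm(series=[[[0, 0, 0, -0.166, 0.122, 0, 1], [0, 0, 0, -0.166, 0.122, 0, 1], [0, 0, 0, 0, 0, 0.2, 1], [0, 0, 0, 0, 0, 0.3, 1], [0, 0, 0, 0, 0, 0.3, 1], [0, 0, 0, 0, 0, 0.2, 1], [0, 0, 0, 0, 0, 0.13, 1], [0, 0, 0, 0, 0, 0.08, 1], [0, 0, 0, 0, 0, 0.03, 1], [0, 0, 0, 0, 0, 0, 1], [0, 0, 0, 0, 0, 0, 1]]])

```text
clock: 42.8
eef_pos: [453.6, -379.0, 92.7]
tool_rot: [3.139, -0.002, 0.787]
force: [0.2, -0.1, -2.9]
width: 25.7
gripper_force: 60.1
```

```bash
python3 plan.py 452 -378 86.3 45
```

```text
t 42.8 pos [ 453.59  -379.004   92.685] rpy [179.878  -0.115  45.093] w 25.720961906934573 F [ 0.207 -0.144 -2.91 ] q [ 0.809  0.734 -0.254  1.801  0.283  0.639 -0.394]
turn [ 0.003 -0.003  0.002] shift [-0.003 -0.012  0.043]
```

step_arm(series=[[[0, 0, 0, 0, 0, 0.015, 1], [0, 0, 0, 0, 0, 0.015, 1], [0, 0, 0, 0, 0, 0.01, 1], [0, 0, 0, 0, 0, 0, 1], [0, 0, 0, 0, 0, 0, 1]]])

```text
clock: 43.3
eef_pos: [452.9, -378.7, 86.3]
tool_rot: [3.141, -0.002, 0.787]
force: [-1.9, 0.8, 5.2]
width: 25.3
gripper_force: 60.8
```

step_arm(series=[[[0, 0, 0, 0, 0, 0, 0], [0, 0, 0, 0, 0, 0, 0], [0, 0, 0, 0, 0, 0, 0], [0, 0, 0, 0, 0, 0, 0], [0, 0, 0, 0, 0, 0, 0], [0, 0, 0, 0, 0, -0.05, 0], [0, 0, 0, 0, 0, -0.15, 0], [0, 0, 0, 0, 0, -0.3, 0], [0, 0, 0, 0, 0, -0.3, 0], [0, 0, 0, 0, 0, -0.3, 0], [0, 0, 0, 0, 0, 0, 0]]])

```text
clock: 44.4
eef_pos: [456.2, -380.7, 257.8]
tool_rot: [3.128, -0.004, 0.787]
force: [0.9, -0.8, -0.6]
width: 85.4
gripper_force: 0.0
```

step_arm(series=[[[0, 0, -0.186, 0, 0, 0, 0], [0, 0, -0.186, 0, 0, 0, 0], [0, 0, -0.186, 0, 0, 0, 0], [0, 0, -0.186, 0, 0, 0, 0], [0, 0, -0.186, 0, 0, 0, 0], [0, 0, -0.186, 0, 0, 0, 0], [0, 0, 0, 0, 0, 0, 0]]])

```text
clock: 45.1
eef_pos: [452.2, -378.5, 250.2]
tool_rot: [3.141, -0.002, 1.664]
force: [-0.1, 0.4, -0.7]
width: 85.4
gripper_force: 0.0
```

```bash
python3 - <<'E'
from seg import *
a=shot('scene');b=shot('top')
Y=((20,130,90),(32,255,255));K=((0,0,0),(180,255,70));W=((0,0,120),(180,60,255));O=((5,150,90),(18,255,255))
ty=blob(b,*Y,(295,155,345,215));sy=blob(a,*Y,(300,250,350,320));tk=blob(b,*K,(308,165,338,192));sk=blob(a,*K,(312,252,340,276))
print('cap',tk[0],tk[2],sk[0],sk[2],tri(b,tk[0],a,sk[0]),atz(b,tk[0],150),atz(a,sk[0],140));print('body',ty[2],sy[2],tri(b,ty[0],a,sy[0]))
print('press',blob(b,*O,(460,240,570,340)),blob(a,*O,(150,160,240,240)))
print('yellow S width centre', atz(a,(sy[2][0]+sy[2][2]/2-.5,sy[2][1]+12),90))
E
python3 plan.py 643 -4 200 95.3
```

```text
cap [323.  179.3] [316 171  15  18 208] [325.7 262. ] [312 252  28  23 585] (array([643.7,  -4.3, 143.1]), np.float64(2.3382479774414384)) [642.1  -5.4 150. ] [641.2  -3.5 140. ]
body [309 175  28  27 422] [313 271  26  21 411] (array([639.3,  -4.5,  72.9]), np.float64(0.42083580736738097))
press (array([516. , 284.4]), ((518.019775390625, 284.197998046875), (17.31364631652832, 32.040199279785156), 84.2894058227539), array([502, 275,  33,  19, 321], dtype=int32)) (array([186.8, 191.6]), ((187.6656951904297, 193.40237426757812), (29.535306930541992, 11.476886749267578), 67.61986541748047), array([178, 179,  19,  30, 222], dtype=int32))
yellow S width centre [655.7  -1.8  90. ]
t 45.2 pos [ 452.33  -378.583  250.334] rpy [179.943  -0.095  95.114] w 85.0919058578477 F [ 0.063  0.538 -0.009] q [ 1.002  0.57  -0.559  1.658  0.342  1.013  0.42 ]
turn [ 0.001 -0.002 -0.004] shift [2.369 1.496 0.336]
```

step_arm(series=[[[0, 0, 0, 0.237, 0.149, 0, 0], [0, 0, 0, 0.237, 0.149, 0, 0], [0, 0, 0, 0.237, 0.149, 0, 0], [0, 0, 0, 0.237, 0.149, 0, 0], [0, 0, 0, 0.237, 0.149, 0, 0], [0, 0, 0, 0.237, 0.149, 0, 0], [0, 0, 0, 0.237, 0.149, 0, 0], [0, 0, 0, 0.237, 0.149, 0, 0], [0, 0, 0, 0.237, 0.149, 0, 0], [0, 0, 0, 0.236, 0.149, 0, 0], [0, 0, 0, 0, 0, 0.3, 0], [0, 0, 0, 0, 0, 0, 0]]])

```text
clock: 46.4
eef_pos: [638.8, -2.8, 201.3]
tool_rot: [-3.133, -0.001, 1.665]
force: [-0.7, -1.0, 0.3]
width: 85.3
gripper_force: 0.0
```

step_arm(series=[[[0, 0, 0, 0, 0, 0, 0], [0, 0, 0, 0, 0, 0, 0]]])

```text
clock: 46.6
eef_pos: [643.0, -5.1, 207.8]
tool_rot: [3.138, -0.0, 1.661]
force: [-0.2, -0.5, -0.4]
width: 85.3
gripper_force: 0.0
```

```bash
python3 plan.py 642.5 -4.3 125 95.3
```

```text
t 46.6 pos [643.04   -5.083 207.776] rpy [179.807  -0.027  95.165] w 85.28821174422777 F [-0.151 -0.507 -0.384] q [ 0.271  0.688 -0.528  1.557  0.39   1.    -0.279]
turn [ 0.004 -0.001 -0.003] shift [ 0.006 -0.003  0.552]
```

step_arm(series=[[[0, 0, 0, 0.006, -0.003, 0.2, 0], [0, 0, 0, 0, 0, 0.2, 0], [0, 0, 0, 0, 0, 0.15, 0], [0, 0, 0, 0, 0, 0, 0], [0, 0, 0, 0, 0, 0, 0], [0, 0, 0, 0, 0, 0, 1], [0, 0, 0, 0, 0, 0, 1], [0, 0, 0, 0, 0, 0, 1], [0, 0, 0, 0, 0, 0, 1], [0, 0, 0, 0, 0, 0, 1], [0, 0, 0, 0, 0, 0, 1], [0, 0, 0, 0, 0, 0, 1]]])

```text
clock: 47.8
eef_pos: [642.6, -2.9, 124.7]
tool_rot: [3.138, -0.001, 1.664]
force: [0.9, 0.4, 6.3]
width: 28.2
gripper_force: 59.2
```

step_arm(series=[[[0, 0, 0, 0, 0, 0, 1], [0, 0, 0, 0, 0, -0.05, 1], [0, 0, 0, 0, 0, -0.1, 1], [0, 0, 0, 0, 0, -0.2, 1], [0, 0, 0, 0, 0, -0.25, 1], [0, 0, 0, 0, 0, -0.25, 1], [0, 0, 0, 0, 0, -0.1, 1], [0, 0, 0, 0, 0, 0, 1], [0, 0, 0, 0, 0, 0, 1]]])

```text
clock: 48.7
eef_pos: [640.9, -3.5, 265.9]
tool_rot: [3.142, -0.001, 1.664]
force: [-0.7, 0.0, -3.0]
width: 28.1
gripper_force: 59.7
```

```bash
python3 plan.py 574.6 168 270 95.3
python3 - <<'E'
from seg import *
a=shot('scene');sy=blob(a,(20,130,90),(32,255,255),(280,180,380,320));print(sy)
E
```

```text
t 48.7 pos [640.895  -3.487 265.866] rpy [179.999  -0.051  95.323] w 28.095320023480852 F [-0.748  0.029 -2.985] q [ 0.282  0.631 -0.554  1.491  0.351  1.119 -0.246]
turn [ 0.    -0.001  0.001] shift [ 1.179 -0.334 -0.028]
(array([325.8, 234.2]), ((325.96575927734375, 232.4246826171875), (30.43069839477539, 25.63201141357422), 20.556045532226562), array([310, 221,  31,  28, 561], dtype=int32))
```

step_arm(series=[[[0, 0, 0, 0.12, -0.034, 0, 1], [0, 0, 0, 0.2, -0.06, 0, 1], [0, 0, 0, 0.25, -0.07, 0, 1], [0, 0, 0, 0.25, -0.07, 0, 1], [0, 0, 0, 0.2, -0.06, 0, 1], [0, 0, 0, 0.16, -0.04, 0, 1], [0, 0, 0, 0, 0, 0, 1], [0, 0, 0, 0, 0, 0.15, 1], [0, 0, 0, 0, 0, 0.25, 1], [0, 0, 0, 0, 0, 0.2, 1], [0, 0, 0, 0, 0, 0, 1], [0, 0, 0, 0, 0, 0, 1]]])

```text
clock: 49.95
eef_pos: [575.0, 168.5, 176.0]
tool_rot: [-3.141, -0.001, 1.664]
force: [-0.1, -0.5, -1.9]
width: 28.3
gripper_force: 59.9
```

```bash
python3 plan.py 574.6 168 130 95.3
```

```text
t 50.0 pos [575.041 168.477 176.026] rpy [-179.974   -0.069   95.325] w 28.289195435823576 F [-0.088 -0.483 -1.941] q [-0.01   0.666 -0.521  1.712  0.411  0.875 -0.613]
turn [-0.001 -0.002  0.001] shift [-0.003 -0.003  0.307]
```

step_arm(series=[[[0, 0, 0, 0, 0, 0.12, 1], [0, 0, 0, 0, 0, 0.1, 1], [0, 0, 0, 0, 0, 0.05, 1], [0, 0, 0, 0, 0, 0.025, 1], [0, 0, 0, 0, 0, 0.01, 1], [0, 0, 0, 0, 0, 0, 1], [0, 0, 0, 0, 0, 0, 1]]])

```text
clock: 50.65
eef_pos: [575.9, 168.7, 131.2]
tool_rot: [3.139, -0.001, 1.664]
force: [-0.5, -0.5, -2.0]
width: 28.3
gripper_force: 59.8
```

step_arm(series=[[[0, 0, 0, 0, 0, 0.01, 1], [0, 0, 0, 0, 0, 0.007, 1], [0, 0, 0, 0, 0, 0, 1], [0, 0, 0, 0, 0, 0, 1]]])

```text
clock: 51.05
eef_pos: [575.9, 168.7, 128.6]
tool_rot: [3.139, -0.001, 1.664]
force: [0.4, 0.2, 2.9]
width: 28.3
gripper_force: 60.3
```

Base on the bay floor. Release, rise and retreat.

step_arm(series=[[[0, 0, 0, 0, 0, 0, 0], [0, 0, 0, 0, 0, 0, 0], [0, 0, 0, 0, 0, 0, 0], [0, 0, 0, 0, 0, 0, 0], [0, 0, 0, 0, 0, 0, 0], [0, 0, 0, 0, 0, -0.05, 0], [0, 0, 0, 0, 0, -0.2, 0], [0, 0, 0, 0, 0, -0.3, 0], [0, 0, 0, 0, 0, -0.3, 0], [0, 0, 0, 0, 0, -0.3, 0], [0, 0, 0, 0, 0, 0, 0]]])

```text
clock: 52.15
eef_pos: [578.4, 170.6, 308.0]
tool_rot: [3.128, -0.005, 1.664]
force: [-0.2, 0.6, 0.1]
width: 85.3
gripper_force: 0.0
```

step_arm(series=[[[0, 0, 0, -0.25, -0.1, 0, 0], [0, 0, 0, -0.25, -0.1, 0, 0], [0, 0, 0, -0.25, -0.1, 0, 0], [0, 0, 0, -0.25, -0.1, 0, 0], [0, 0, 0, -0.25, -0.1, 0, 0], [0, 0, 0, -0.25, -0.1, 0, 0], [0, 0, 0, -0.25, -0.1, 0, 0], [0, 0, 0, -0.25, -0.1, 0, 0], [0, 0, 0, -0.25, -0.1, 0, 0], [0, 0, 0, -0.25, -0.1, 0, 0], [0, 0, 0, -0.25, 0, 0, 0], [0, 0, 0, -0.25, 0, 0, 0]]])

```text
clock: 53.35
eef_pos: [467.0, -295.3, 300.3]
tool_rot: [3.14, -0.001, 1.663]
force: [1.0, 1.1, 1.1]
width: 85.2
gripper_force: 0.0
```

Run:
```python
from h import *
a=shot('scene');b=shot('top')
f=lambda p,x0,y0,x1,y1,k:cv2.resize(cv2.cvtColor(p['img'],cv2.COLOR_RGB2BGR)[y0:y1,x0:x1],None,fx=k,fy=k,interpolation=cv2.INTER_CUBIC)
A=f(a,140,150,540,350,2);B=f(b,100,150,560,340,800/460)
cv2.imwrite('pics/end.png',cv2.resize(np.vstack([A,B[:200*2]]),(800,600)) if 0 else np.vstack([A[:,:800],B])[:600])
print(A.shape,B.shape,ctrl.read_state()['eef_pos'])
```

```text
(400, 800, 3) (330, 800, 3) [ 466.40709177 -300.08102526  299.29557198]
```

Run:
```python
import cv2
i=cv2.imread('pics/end.png');print(i.shape)
```

```text
(600, 800, 3)
```

View pics/end.png

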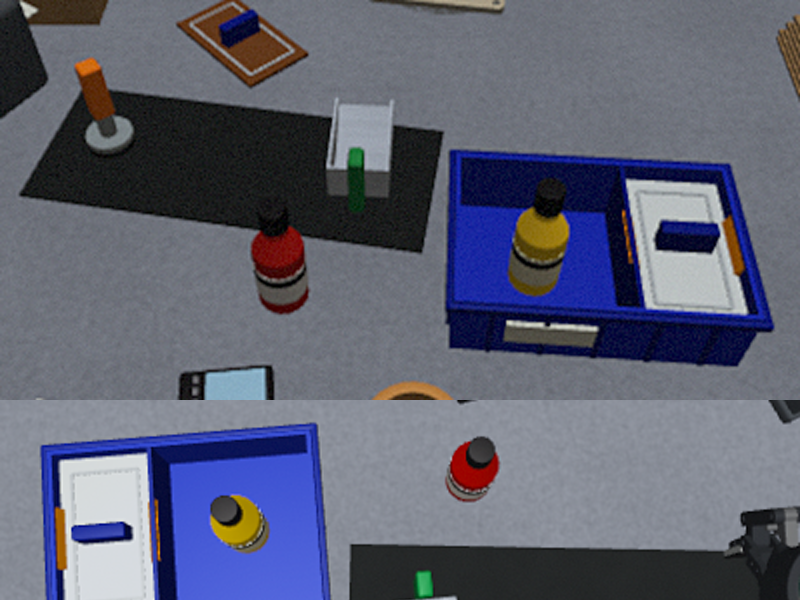

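The final picture shows the cover under both clips (685,235), the yellow bottle upright in the bay (540,240), and the scoop (360,150) and press (100,110) standing on the mat. The red bottle (280,265) is untouched. Handing in.

step_arm(series=[[[0, 0, 0, 0, 0, 0, 0], [0, 0, 0, 0, 0, 0, 0], [0, 0, 0, 0, 0, 0, 0]]])

```text
clock: 53.75
eef_pos: [468.0, -292.1, 300.1]
tool_rot: [3.14, -0.001, 1.666]
force: [-0.8, -0.2, 0.0]
width: 85.6
gripper_force: 0.0
```

```bash
python3 -c "
from cell import ctrl
print(ctrl.finish_job())"
```

```text
the job is handed in; nothing more can be done
None
```

The job is handed in at about 54 s, no verdict returned: four caps are in the well, the cover is pressed home under both clips, the only yellow bottle stands in the bay, the empty scoop and the press stand on the mat, and the red bottle was not touched.

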